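# Free the rusted bolt and load the scanner charging rack

## Robot

A 7-joint arm with a two-finger parallel gripper is mounted at the origin on the work surface. World frame = base frame: x ahead of the robot, y to its left, z up, the work surface at z = 0. Lengths are in m, angles in rad, forces in N, time in s.
With the tool pointing down it reaches from about 0.425 to 0.925 m from the base axis. Payload 6.8 kg.
Tool frame: the origin (TCP) lies on the centre line of the jaws, within the pads' length; the fingertips stand 14 mm ahead of it and the grasp point (between the pads) lies 5 mm behind it (r.tips_ahead is the distance from the TCP to the fingertips, in m); z points along the fingers, y is the line along which they close (so a half turn about z gives the same grasp; the last joint's range is limited). The gripper opens to 85 mm and grips with 20 to 120 N. Pads are 22 mm wide; open, the fingers measure 114 mm over their backs; the gripper's body (76 mm by 85 mm) begins 54 mm behind the grasp point. The pads swing forward as they close: fully open they stand 13 mm farther back than shut.
Start: joints at [-1.436, 0.477, 0.022, 1.555, -0.011, 1.109, -0.083], TCP at [0.162, 0.655, 0.245] pointing down, gripper open.
Joint ranges: [-2.96, 2.96], [-0.34, 2.1], [-1.41, 1.46], [0.24, 2.44], [-1.37, 4.51], [0.17, 1.92], [-2.96, 2.96]. Speed limits (rad/s): [2.39, 2.39, 3.14, 3.14, 3.14, 3.14, 3.14].

## Interface

Orientations are given as a rotation vector (axis times angle).
In Python, from bench import r, eyes gives the robot as it stands.
- The arm moves only by the tool step_arm, never from a script. Its argument "rows" is a list of rows, each a list of 6 numbers: the shift along the world's x, y, z in units of 60 cm (1.0 is 60 cm), then the turn, a rotation vector about the world's x, y, z in units of pi rad (1.0 is pi rad). In form: [[x, y, z, rx, ry, rz], ...]. A call has 1 to 5 rows; each row is the pose to reach, as a shift and turn from the pose commanded when the call began, turning the shorter way round; what a row does not reach only later rows make up. A row lasts 1/12 s, in which the tool goes at most 41.7 mm and 7.16 degrees, less where a joint would pass 70% of its speed; a pose out of reach is approached as far as the arm can. A call with a number of a shift or a turn outside -1 to 1 is refused whole. A call with a gripper value outside its range is refused whole. "jaw" is the closure, from 0 (fully open) to 1 (shut), set as the call begins (left out, the last holds). The fingers move at their own pace and stop on an object; "squeeze" is the grip in N (left out, the last holds). Time passes only in rows, so rows that repeat a pose let the fingers close. It gives the time, the measured TCP pose, the force, the opening and the grip force at its end, in the units of the state.
- r.get_obs(): the state, without advancing time (a new reading comes with each control period).
- eyes.grab_frame(name): name is "scene" or "top" or "wrist"; returns the picture (384x512x3 uint8, red, green, blue); there is no depth.
- eyes.camera_info(name): a dict with "mtx" (3x3 intrinsics, pixels), "extrinsics" (4x4, takes a point from camera to world coordinates); the wrist camera has in their place "tool_from_camera" (4x4, takes a point from camera to tool coordinates, whose origin is the TCP and whose axes are the flange's). Camera axes: x right, y down, z forward; pixel columns grow to the right and rows downward; lengths in m; the calibration is good to about 2 mm. A picture is of the moment at which its call begins: read the wrist's pose just before it. camera_info takes no time and is no camera call.
- r.hand_in(): hands the job in; it is judged then, once.
The state is a dict: "clock": time; "joints": joint angles; "qvel": joint speeds; "tau": joint torques, N m; "tcp_pos": TCP position; "orientation": TCP orientation; "contact_force": force on the tool from outside, world axes, zero at the start; "moment": the same for the moment, N m; "grip_width": finger opening in m; "gripper_force": force on a finger pad.
Only numpy, scipy, OpenCV 4.12 (cv2) and the standard library are available. Lean on these libraries where they do the work, as an engineer would, in place of code of your own. Each camera call takes 0.05 s, during which the arm holds its last target. There are 200 camera calls.

## Task

The slide bolt on the charging rack has rusted: work it free with short out-and-in strokes until it runs, draw it, and fold the yellow guard down. Stand every handheld terminal on the table in a rack pocket of its own, contact end down and screen facing out, then fold the guard up again and shoot the bolt fully home so that it is locked. Leave the rack's power toggle switched on (bat on the green side), and leave the other things on the shelf where they are.

Things in the scene. Friction and masses are not known exactly. Their poses are not given: they have to be found in the camera images.
- rack: Grey steel charging rack, fixed. Origin on the table under the middle of the guard's hinge line; x points away from the robot into the rack, y left along it, z up. Base plate 12 mm thick, x -13 to 137, y -172 to 172 mm. At its right end (y -205 to -325, x -25 to 25 mm) a 70 mm high bracket carries the slide bolt; its saddles reach 98 mm above the table.
- cradle: The rack's black strip of three pockets, leaning back 25 deg. Origin mid-way, where floors meet backrests; z up along the backrests, x out through their backs, y left. Pocket: 70 mm wide, 27 deep (x -27 to 0), walls and lip 50 high, 6 thick; backrest 44 wide, 106 tall. Stood terminal: its x along this z, its z along this -x (screen out), back on the backrest, foot on the floor.
- bay1 (a point): Left pocket (cradle y +100 mm): middle of the line where its floor meets its backrest. Axes as the cradle's.
- bay2 (a point): Middle pocket (cradle y 0), same point.
- bay3 (a point): Right pocket (cradle y -100 mm), same point.
- guard (a joint): Hinge of the yellow fold-down guard frame before the pockets: 0 = upright, shut; 1.55 = lying towards the robot. Hinge line along the rack's y through rack (0, 0, 35 mm). Friction holds it upright; beyond about 0.3 rad it falls gently open and stays down. With the bolt home it has 0.04 rad of play; the bolt goes home only with the guard shut to about 0.03.
- guard_rail (a point): Middle of the guard's top rail: a round bar 12 mm thick, 322 mm long along the rack's y, 70 mm from the hinge line (rack height 105 mm when shut, 35 mm when lying down). Free of uprights for 45 mm either way; can be pinched from above and carried along its arc.
- bolt (a joint): Rusted slide bolt: 0 = home, 0.060 = fully drawn, towards the rack's -y; clears the guard beyond 0.035. Starts at 11 mm. Rubs with 4 to 8 N. While seized it bites hard at 21 to 27 mm (first time perhaps 16) and pulling harder than 20 N does not help: push it back home against its stop (below 3 mm, about 15 N) and pull again, at 0.1 m/s or slower. After 3 to 6 bites it runs freely both ways for good.
- bolt_handle (a point): Point on the bolt's upright handle, a round stub 12 mm thick whose top is at 140 mm above the table; this point is at 125 mm, on the stub's axis. The saddles beside it end at 98 mm. It moves with the bolt.
- mains_box: Grey power box behind the bolt bracket, fixed; 85 (x) x 75 (y) x 60 mm high, origin under its middle, x axis away from the robot side. The toggle stands in the middle of its top, red mark on its -x side, green mark on its +x side.
- switch (a joint): Lean of the toggle's bat: -0.35 = off (leaning to the box's -x, red), +0.35 = on (leaning to +x, green). Hinge 62 mm above the table, over the box's middle, along its y; the bat ends in a 15 mm ball whose centre is 44 mm from the hinge. It snaps to the far side once pushed past upright; needs about 1.5 N at the tip.
- terminal1: Handheld stock terminal, a black slab 130 (x) x 64 (y) x 22 mm (z), 0.22 kg, with a orange band at its head; origin in the middle of its back. x points from the contact end (foot, keypad) to the head (screen), z out of the screen. Starts lying on its back, head away from the robot. It is absent in some runs (None from the start).
- terminal2: Handheld stock terminal, a black slab 130 (x) x 64 (y) x 22 mm (z), 0.22 kg, with a blue band at its head; origin in the middle of its back. x points from the contact end (foot, keypad) to the head (screen), z out of the screen. Starts lying on its back, head away from the robot. It is absent in some runs (None from the start).
- terminal3: Handheld stock terminal, a black slab 130 (x) x 64 (y) x 22 mm (z), 0.22 kg, with a green band at its head; origin in the middle of its back. x points from the contact end (foot, keypad) to the head (screen), z out of the screen. Starts lying on its back, head away from the robot. It is absent in some runs (None from the start).
- foot1 (a point): terminal1's foot: middle of the edge between its contact end and its back (x -65 mm, z 0 in its frame). Lies at the pocket's bay point when stood.
- foot2 (a point): terminal2's foot: middle of the edge between its contact end and its back (x -65 mm, z 0 in its frame). Lies at the pocket's bay point when stood.
- foot3 (a point): terminal3's foot: middle of the edge between its contact end and its back (x -65 mm, z 0 in its frame). Lies at the pocket's bay point when stood.
- stapler: Blue stapler, bystander, 150 x 36 x 56 mm.
- bowl: White bowl of pushpins, bystander, 110 mm across, 48 mm high.
- tape_roll: Masking tape roll lying flat, bystander, 104 mm across, 25 mm high.
- tape_gun: Red and steel tape gun lying down behind the rack, bystander, about 240 mm long, 76 mm high.
- label_box: Cardboard box, bystander, 110 x 80 x 70 mm.
- spring_clip: Steel spring clip, bystander, 85 x 32 x 24 mm.
- mug: Blue mug, bystander, 80 mm across, 95 mm high.

How it is judged:
On the way, in this order (a step that is already met when the one before it is completed fails the run):
1. the bolt worked free and drawn (over 50 mm) (value of joint bolt above 0.05 m), for 0.2 s.
2. the guard folded down (value of joint guard above 1.3 rad), for 0.2 s.
3. every terminal stood in a pocket, guard still down (angle between the x axis of each of terminal1, terminal2, terminal3 and the z axis of cradle, either way round below 0.15 rad and (distance between foot1 and bay1 below 0.012 m or distance between foot1 and bay2 below 0.012 m or distance between foot1 and bay3 below 0.012 m) and linear speed of each of terminal1, terminal2, terminal3 below 0.02 m/s and (distance between foot2 and bay1 below 0.012 m or distance between foot2 and bay2 below 0.012 m or distance between foot2 and bay3 below 0.012 m) and (distance between foot3 and bay1 below 0.012 m or distance between foot3 and bay2 below 0.012 m or distance between foot3 and bay3 below 0.012 m) and value of joint guard above 1 rad), for 0.2 s.
At the end, for the whole second after the job is handed in: Every terminal present stands at rest in a pocket, foot down and screen out (foot point within 12 mm of a bay point, long axis within 0.15 rad of the backrest's), the guard is shut (below 0.05 rad), the bolt home (below 6 mm) and the toggle on (above 0.25 rad) (angle between the x axis of each of terminal1, terminal2, terminal3 and the z axis of cradle, either way round below 0.15 rad and (distance between foot1 and bay1 below 0.012 m or distance between foot1 and bay2 below 0.012 m or distance between foot1 and bay3 below 0.012 m) and linear speed of each of terminal1, terminal2, terminal3 below 0.02 m/s and (distance between foot2 and bay1 below 0.012 m or distance between foot2 and bay2 below 0.012 m or distance between foot2 and bay3 below 0.012 m) and (distance between foot3 and bay1 below 0.012 m or distance between foot3 and bay2 below 0.012 m or distance between foot3 and bay3 below 0.012 m) and value of joint guard below 0.05 rad and value of joint bolt below 0.006 m and value of joint switch above 0.25 rad); the robot touches nothing.
It fails at once if a bystander (stapler, bowl, tape roll, tape gun, box, clip or mug) moved more than 5 cm (distance of any of stapler, bowl, tape_roll, tape_gun, label_box, spring_clip, mug from where it was at the start of the episode above 0.05 m).
Of terminal1, terminal2, terminal3 only 2 to 3 are there at a start; the rules pass over those that are not, and their reading is None.
At some moment in a run one of terminal1, terminal2, terminal3 may be knocked a few centimetres aside while the robot is not near it.
It also fails if it takes over 210 s, if anything falls off the work surface, if the arm or the gripper's body presses on something with over 40 N, if the wrist force passes 120 N, or if a joint passes its speed limit or range.

## Working session

There is one attempt and no reset: what is moved stays moved. The work goes in short steps, Python scripts to look and compute and a tool call to move; the robot and the scene stay as the last step left them, time stands still between calls to the robot, and variables do not carry over. Pictures are saved under pics/ and viewed, at most 14 in all, crops included, and the job is handed in when it is done.

Besides the shell and the picture viewer there is one more tool, called as a command line: name --pt "numbers of a row" for each row, then --argument value for the rest. step_arm: Moves the arm, as the interface text tells. Shifts and turns lie within -1 to 1; 1 stands for 60 cm of shift or pi rad of turn. Its arguments: {"type":"object","properties":{"rows":{"type":"array"},"jaw":{"type":"number"},"squeeze":{"type":"number"}},"required":["rows"]}

```bash
mkdir -p pics; ls
cat > h.py <<'E'
import numpy as np, cv2
from scipy.spatial.transform import Rotation as R
from bench import r, eyes
def snap(n,f=None):
    im=np.asarray(eyes.grab_frame(n)); 
    if f: cv2.imwrite('pics/'+f,im[:,:,::-1])
    return im
def cam(n):
    c=eyes.camera_info(n); K=np.array(c['mtx'])
    if 'extrinsics' in c: return K,np.array(c['extrinsics'])
    o=r.get_obs(); T=np.eye(4); T[:3,:3]=R.from_rotvec(o['orientation']).as_matrix(); T[:3,3]=o['tcp_pos']
    return K,T@np.array(c['tool_from_camera'])
def ray(n,uv,c=None):
    K,T=c or cam(n); d=T[:3,:3]@np.linalg.inv(K)@[uv[0],uv[1],1]; return T[:3,3],d
def onz(n,uv,z,c=None):
    o,d=ray(n,uv,c); return o+d*(z-o[2])/d[2]
def proj(n,p,c=None):
    K,T=c or cam(n); q=np.linalg.inv(T)@np.append(p,1); q=K@q[:3]; return q[:2]/q[2]
E
python3 - <<'E'
from h import *
for n in('scene','top'):
    im=snap(n,n+'0.png'); K,T=cam(n); print(n,K[0,0],K[0,2],K[1,2],T[:3].round(3).tolist())
print(r.get_obs()); print(eyes.camera_info('wrist'), r.tips_ahead)
a=cv2.imread('pics/scene0.png');b=cv2.imread('pics/top0.png')
cv2.imwrite('pics/s.png',cv2.resize(a,(800,600)));cv2.imwrite('pics/t.png',cv2.resize(b,(800,600)))
E
```

```text
pics
scene 453.3152427595938 252.55342807702547 189.61477003061276 [[-0.048, 0.791, -0.61, 1.453], [0.999, 0.033, -0.036, -0.001], [-0.008, -0.611, -0.791, 1.321]]
top 396.283457360762 245.9753182721184 195.08427516921938 [[0.006, -0.992, 0.129, 0.36], [-1.0, -0.007, -0.003, -0.027], [0.004, -0.129, -0.992, 1.401]]
{'clock': 0.1, 'joints': array([-1.436074  ,  0.47770092,  0.02232069,  1.55635994, -0.01150677,
        1.10933069, -0.08313998]), 'qvel': array([-0.00034372, -0.00019127,  0.00138353, -0.00299052,  0.00068961,
        0.00180064,  0.00096833]), 'tau': array([ 3.98493881e-03, -5.97763467e+01,  1.61367517e+00, -2.81955117e+01,
        1.28454203e-02,  5.04954223e-03, -1.65861616e-05]), 'tcp_pos': array([0.16216805, 0.65468854, 0.24443047]), 'orientation': array([-3.80481600e-01, -3.11836801e+00,  2.62063453e-03]), 'contact_force': array([-0.38074107, -0.56629196, -0.79289673]), 'moment': array([ 0.02213851, -0.02801713,  0.03133794]), 'gripper_force': 0.0, 'grip_width': 0.08540451912491055}
{'mtx': array([[285.87331616,   0.        , 252.45310719],
       [  0.        , 285.87331616, 188.27286489],
       [  0.        ,   0.        ,   1.        ]]), 'tool_from_camera': array([[ 5.84364098e-04, -9.51625687e-01, -3.07259192e-01,
         7.89501557e-02],
       [ 9.99999826e-01,  5.32628199e-04,  2.52234344e-04,
        -2.18165755e-04],
       [-7.63777704e-05, -3.07259286e-01,  9.51625833e-01,
        -1.28483235e-01],
       [ 0.00000000e+00,  0.00000000e+00,  0.00000000e+00,
         1.00000000e+00]])} 0.014
```

View pics/s.png

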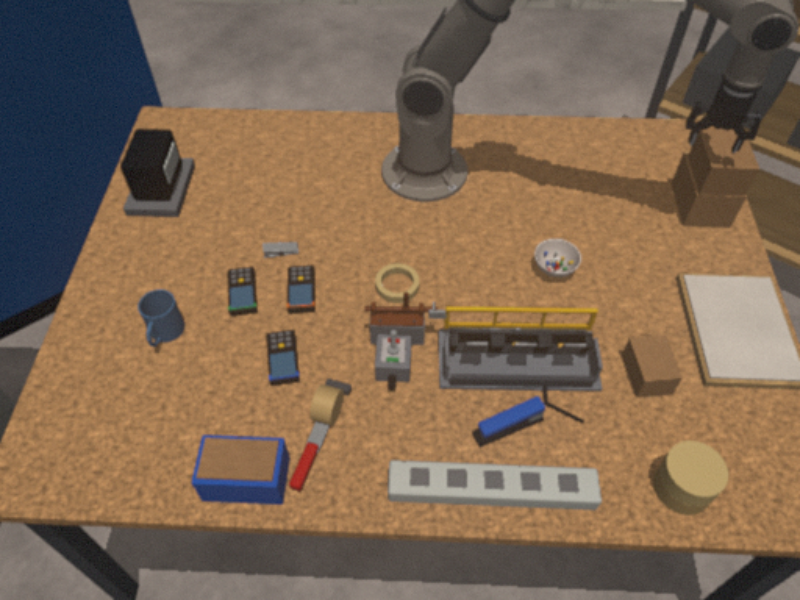

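View pics/t.png

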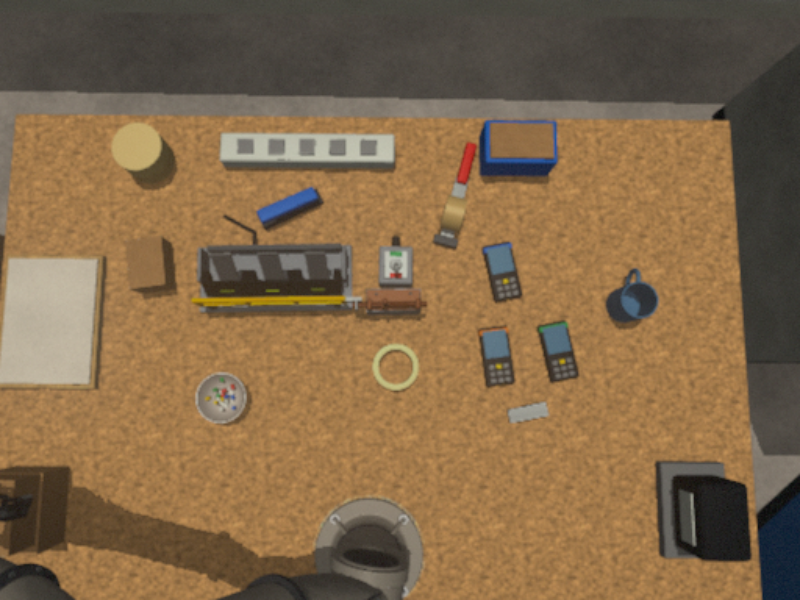

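The scene view shows the rack right of centre, with the bolt bracket and mains box at its right end and three terminals further right. In the top view (800x600) the rail runs from (193,301) to (345,299), the terminals are at (502,272), (497,357) and (558,351), and the box is at (396,266). Next I measure these.

```bash
cat > m.py <<'E'
from h import *
im=cv2.imread('pics/top0.png'); hsv=cv2.cvtColor(im,cv2.COLOR_BGR2HSV)
y=cv2.inRange(hsv,(20,170,120),(32,255,255)); y[:180]=0;y[205:]=0;y[:,:115]=0;y[:,235:]=0
c='top'
p=np.argwhere(y)[:,::-1].astype(float); 
l=cv2.fitLine(p.astype(np.float32),cv2.DIST_HUBER,0,.01,.01).ravel(); print('rail px',p.min(0),p.max(0),l)
for u in (p[:,0].min(),p[:,0].max()):
    v=l[3]+(u-l[2])*l[1]/l[0]; print('rail end',onz(c,(u,v),.111).round(4))
# terminals
v=hsv[:,:,2]; s=hsv[:,:,1]; h=hsv[:,:,0]
m=((v<75)|((h>90)&(h<125)&(s>60))).astype(np.uint8)*255
for (u0,v0) in ((321,174),(318,228),(357,225)):
    w=np.zeros_like(m); w[v0-26:v0+26,u0-20:u0+20]=m[v0-26:v0+26,u0-20:u0+20]
    w=cv2.morphologyEx(w,cv2.MORPH_CLOSE,np.ones((5,5)))
    k=max(cv2.findContours(w,0,1)[0],key=cv2.contourArea); b=cv2.minAreaRect(k); bx=cv2.boxPoints(b)
    q=np.array([onz(c,x,.02) for x in bx]); 
    e=q[1]-q[0] if np.linalg.norm(q[1]-q[0])>np.linalg.norm(q[2]-q[1]) else q[2]-q[1]; e=e*np.sign(e[0])
    print('term',q.mean(0).round(4),'yaw',np.degrees(np.arctan2(e[1],e[0])).round(1),np.linalg.norm(q[1]-q[0]).round(3),np.linalg.norm(q[2]-q[1]).round(3))
for nm,uv,z in (('box1',(379/1.5625,250/1.5625),.06),('box2',(412/1.5625,250/1.5625),.06),('box3',(379/1.5625,284/1.5625),.06),('box4',(412/1.5625,284/1.5625),.06),('base L',(197/1.5625,312/1.5625),.012),('base R',(350/1.5625,308/1.5625),.012)):
    print(nm,onz(c,uv,z).round(3))
a=cv2.resize(im[145:215,115:290],None,fx=4.5,fy=4.5,interpolation=2)
b=cv2.resize(cv2.imread('pics/scene0.png')[180:255,225:395],None,fx=4.5,fy=4.5,interpolation=2)
w=max(a.shape[1],b.shape[1]); a=cv2.copyMakeBorder(a,0,0,0,w-a.shape[1],0);b=cv2.copyMakeBorder(b,0,0,0,w-b.shape[1],0)
o=np.vstack([a,b])[:600]; print(o.shape); cv2.imwrite('pics/c1.png',o)
E
python3 m.py
```

```text
rail px [122. 189.] [220. 195.] [ 9.9987596e-01 -1.5748784e-02  1.7225029e+02  1.9171678e+02]
rail end [0.5342 0.3757 0.111 ]
rail end [0.5415 0.0542 0.111 ]
term [ 0.6187 -0.2962  0.02  ] yaw 11.4 0.064 0.128
term [ 0.4237 -0.2805  0.02  ] yaw 7.4 0.063 0.117
term [ 0.4392 -0.4177  0.02  ] yaw 11.6 0.064 0.128
box1 [ 0.657 -0.019  0.06 ]
box2 [ 0.658 -0.092  0.06 ]
box3 [ 0.581 -0.019  0.06 ]
box4 [ 0.582 -0.092  0.06 ]
base L [0.522 0.391 0.012]
base R [0.534 0.046 0.012]
(600, 788, 3)
```

```bash
sleep 1
```

```text
(no output)
```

View pics/c1.png

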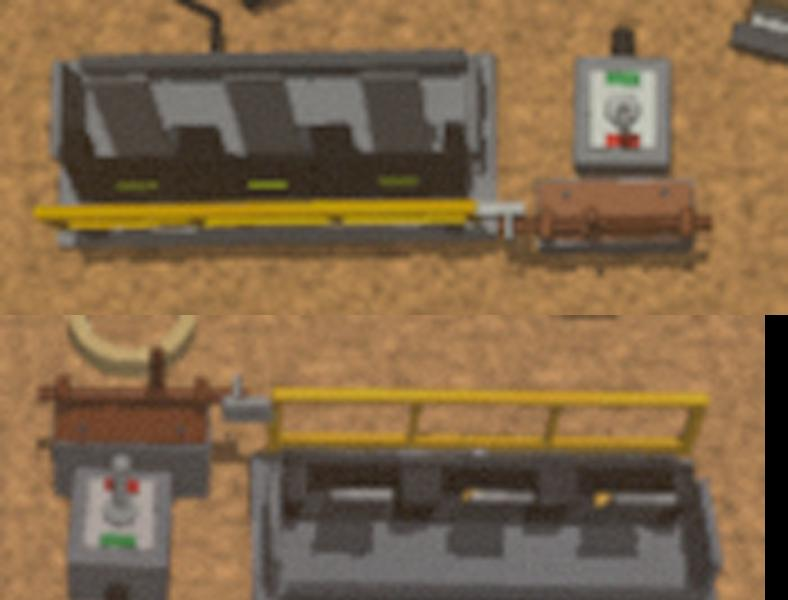

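The crops show the handle at about (590,222) in the upper panel. The toggle ball is over the red mark, so the switch looks off. I'll triangulate both.

```bash
cat >> h.py <<'E'
def tri(a,b):
    A=np.zeros((3,3));q=np.zeros(3)
    for o,d in (a,b):
        d=d/np.linalg.norm(d);P=np.eye(3)-np.outer(d,d);A+=P;q+=P@o
    return np.linalg.solve(A,q)
E
python3 - <<'E'
from h import *
t=lambda u,v:(115+u/4.5,145+v/4.5)
s=lambda u,v:(225+u/4.5,180+(v-315)/4.5)
print('handle top', onz('top',t(590,220),.14), onz('scene',s(157,350),.14), tri(ray('top',t(590,220)),ray('scene',s(157,350))))
print('ball', tri(ray('top',t(624,118)),ray('scene',s(122,464))))
for l,x in(('off',.605),('on',.635)): print(l,(proj('top',[x,-.055,.103])-[115,145])*4.5,(proj('scene',[x,-.055,.103])-[225,180])*4.5+[0,315])
for e in ((272,395),(705,398)): print('rail',onz('scene',s(*e),.108))
o=r.get_obs(); M=R.from_rotvec(o['orientation']).as_matrix(); print(M.round(3))
# yaw delta to make tool y = rack y (yaw 1.5deg)
print(np.degrees(np.arctan2(M[1,1],M[0,1])))
E
```

```text
handle top [ 0.52854985 -0.03154936  0.14      ] [ 0.53398482 -0.02981701  0.14      ] [ 0.52933135 -0.03076825  0.13400264]
ball [ 0.61003578 -0.05427631  0.10158957]
off [622.11770635 124.40058735] [118.40021134 457.07048048]
on [622.27491535  84.60347118] [116.31918716 491.32924566]
rail [0.54769592 0.056094   0.108     ]
rail [0.5369006  0.37528361 0.108     ]
[[-0.971  0.24  -0.   ]
 [ 0.24   0.971 -0.002]
 [-0.    -0.002 -1.   ]]
76.08709835101641
```

step_arm --pt "0.16 -0.28 0.01 0 0 0.0215" --pt "0.16 -0.28 0.01 0 0 0.0215" --pt "0.16 -0.28 0.01 0 0 0.0215" --pt "0.16 -0.28 0.01 0 0 0.0215" --pt "0.16 -0.28 0.01 0 0 0.0215" --jaw 0 --squeeze 60

```text
clock: 0.52
tcp_pos: [0.2607, 0.4829, 0.251]
orientation: [0.28, 3.128, -0.003]
contact_force: [1.8, -0.7, -0.0]
grip_width: 0.0851
gripper_force: 0.0
```

step_arm --pt "0.16 -0.28 0.01 0 0 0.0215" --pt "0.16 -0.28 0.01 0 0 0.0215" --pt "0.16 -0.28 0.01 0 0 0.0215" --pt "0.16 -0.28 0.01 0 0 0.0215" --pt "0.16 -0.28 0.01 0 0 0.0215"

```text
clock: 0.93
tcp_pos: [0.3559, 0.3149, 0.2572]
orientation: [0.175, 3.137, -0.002]
contact_force: [0.7, -0.0, -0.3]
grip_width: 0.0855
gripper_force: 0.0
```

step_arm --pt "0.16 -0.28 0.01 0 0 0.0215" --pt "0.16 -0.28 0.01 0 0 0.0215" --pt "0.16 -0.28 0.01 0 0 0.0215" --pt "0.16 -0.28 0.01 0 0 0.0215" --pt "0.16 -0.28 0.01 0 0 0.0215"

```text
clock: 1.35
tcp_pos: [0.4516, 0.1469, 0.2635]
orientation: [0.069, 3.14, -0.001]
contact_force: [0.5, 0.6, 0.6]
grip_width: 0.085
gripper_force: 0.0
```

step_arm --pt "0.13 -0.28 0.01 0 0 0.0215" --pt "0.13 -0.28 0.01 0 0 0.0215" --pt "0.13 -0.28 0.01 0 0 0.0215" --pt "0.13 -0.28 0.01 0 0 0.0215" --pt "0.13 -0.28 0.01 0 0 0.0215"

```text
clock: 1.77
tcp_pos: [0.5294, -0.0227, 0.2696]
orientation: [-0.034, 3.14, -0.004]
contact_force: [0.1, 0.2, 0.5]
grip_width: 0.0858
gripper_force: 0.0
```

Run:
```python
from h import *
im=snap('wrist','w1.png')
for p in ([.545,-.035,.14],[.605,-.055,.103],[.54,.06,.105]): print(proj('wrist',p))
```

```text
[241.76665419 198.30893328]
[225.18926788 236.06758569]
[331.65309808 184.45218501]
```

View pics/w1.png

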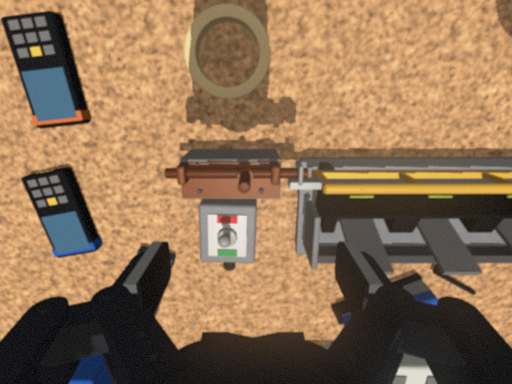

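The wrist view shows the handle top at about (245,180), the ball at (227,237), and the rail centre line at v≈183 from u=320 rightwards.

```bash
cat > z.py <<'E'
from h import *
print('handle .14',onz('wrist',(245,181),.138),onz('wrist',(245,171),.14), onz('wrist',(245,190),.14))
print('ball',onz('wrist',(227,237),.103))
im=cv2.cvtColor(cv2.imread('pics/w1.png'),cv2.COLOR_BGR2HSV)
y=cv2.inRange(im,(20,150,100),(32,255,255))
for u in range(325,512,30):
    v=np.flatnonzero(y[150:205,u])+150
    if len(v): print(u,v.min(),v.max(), onz('wrist',(u,v.mean()),.105).round(4))
a=cv2.imread('pics/w1.png')[140:270,160:330]; cv2.imwrite('pics/w1c.png',cv2.resize(a,None,fx=4.5,fy=4.5,interpolation=2))
E
python3 z.py
```

```text
handle .14 [ 0.52819926 -0.03213942  0.138     ] [ 0.51789539 -0.03219933  0.14      ] [ 0.53653104 -0.0319899   0.14      ]
ball [ 0.60614842 -0.05293083  0.103     ]
325 171 192 [0.5372 0.0526 0.105 ]
355 172 192 [0.537  0.0847 0.105 ]
385 171 193 [0.536  0.1166 0.105 ]
415 173 194 [0.5375 0.1491 0.105 ]
445 171 194 [0.5358 0.1809 0.105 ]
475 171 193 [0.5354 0.2129 0.105 ]
505 171 192 [0.5332 0.2444 0.105 ]
```

View pics/w1c.png

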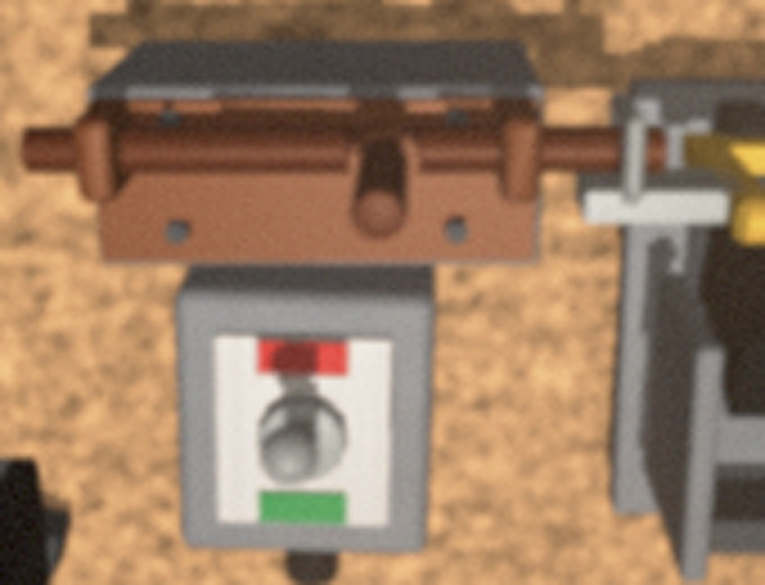

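The crop shows the handle top at full-frame (244.4,187.1), the ball at (224.4,241.1), and the top rail at about v=188 with the lower bar above it.

Run:
```python
from h import *
print('handle',onz('wrist',(244.4,187.1),.14),'ball',onz('wrist',(224.4,241.1),.103))
g=cv2.cvtColor(cv2.imread('pics/w1.png'),cv2.COLOR_BGR2HSV)
for u in (335,400,450,500): print(u,[int(x) for x in g[170:198,u,2]])
print(onz('wrist',(335,188),.105),onz('wrist',(500,188),.105))
```

```text
handle [ 0.53364622 -0.03259121  0.14      ] ball [ 0.6114846  -0.05597753  0.103     ]
335 [117, 125, 178, 233, 240, 238, 237, 233, 197, 124, 93, 92, 99, 125, 158, 182, 203, 219, 229, 237, 236, 232, 222, 192, 113, 66, 53, 57]
400 [120, 120, 124, 121, 112, 108, 114, 116, 109, 102, 96, 95, 106, 129, 160, 189, 209, 222, 228, 233, 233, 229, 220, 186, 113, 60, 61, 61]
450 [116, 126, 172, 224, 235, 235, 234, 228, 186, 117, 92, 95, 102, 130, 163, 187, 209, 222, 228, 231, 233, 229, 223, 183, 118, 125, 161, 154]
500 [106, 121, 165, 223, 233, 234, 218, 172, 118, 100, 93, 89, 107, 132, 162, 194, 214, 224, 229, 235, 234, 230, 224, 178, 94, 37, 30, 34]
[0.54391806 0.0640183  0.105     ] [0.54032047 0.24111164 0.105     ]
```

step_arm --pt "0.007 -0.017 -0.2 0 0 0" --pt "0.007 -0.017 -0.2 0 0 0" --pt "0.007 -0.017 -0.248 0 0 0" --pt "0.007 -0.017 -0.248 0 0 0" --pt "0.007 -0.017 -0.248 0 0 0"

```text
clock: 2.23
tcp_pos: [0.5283, -0.0268, 0.1154]
orientation: [0.043, -3.131, 0.002]
contact_force: [-0.9, -0.1, -0.2]
grip_width: 0.0852
gripper_force: 0.0
```

step_arm --pt "0 0 0 0 0 0" --pt "0 0 0 0 0 0" --pt "0 0 0 0 0 0" --pt "0 0 0 0 0 0" --pt "0 0 0 0 0 0" --jaw 1

```text
clock: 2.65
tcp_pos: [0.5334, -0.0267, 0.122]
orientation: [-0.043, 3.139, 0.001]
contact_force: [0.5, 0.4, 0.0]
grip_width: 0.0256
gripper_force: 0.0
```

step_arm --pt "0 0 0 0 0 0" --pt "0 0 0 0 0 0" --pt "0 0 0 0 0 0" --pt "0 0 0 0 0 0" --pt "0 0 0 0 0 0"

```text
clock: 3.07
tcp_pos: [0.5333, -0.028, 0.1219]
orientation: [-0.042, 3.139, -0.001]
contact_force: [-0.3, -2.6, 7.1]
grip_width: 0.0102
gripper_force: 58.5
```

step_arm --pt "0 -0.006 0 0 0 0" --pt "0 -0.011 0 0 0 0" --pt "0 -0.015 0 0 0 0"

```text
clock: 3.32
tcp_pos: [0.5335, -0.0343, 0.1219]
orientation: [-0.045, 3.139, 0.004]
contact_force: [-1.4, 4.2, 7.9]
grip_width: 0.0103
gripper_force: 58.7
```

step_arm --pt "0 -0.004 0 0 0 0" --pt "0 -0.008 0 0 0 0" --pt "0 -0.008 0 0 0 0"

```text
clock: 3.57
tcp_pos: [0.5336, -0.0393, 0.1219]
orientation: [-0.044, 3.139, 0.004]
contact_force: [-0.8, 3.9, 7.9]
grip_width: 0.0103
gripper_force: 58.7
```

step_arm --pt "0 -0.004 0 0 0 0" --pt "0 -0.008 0 0 0 0" --pt "0 -0.008 0 0 0 0"

```text
clock: 3.82
tcp_pos: [0.5336, -0.0422, 0.1219]
orientation: [-0.047, 3.139, 0.007]
contact_force: [-0.7, 8.4, 8.9]
grip_width: 0.0101
gripper_force: 58.9
```

step_arm --pt "0 -0.005 0 0 0 0" --pt "0 -0.008 0 0 0 0" --pt "0 -0.008 0 0 0 0"

```text
clock: 4.07
tcp_pos: [0.5337, -0.0436, 0.1219]
orientation: [-0.051, 3.14, 0.012]
contact_force: [-1.5, 18.1, 10.5]
grip_width: 0.0103
gripper_force: 59.3
```

step_arm --pt "0 0.014 0 0 0 0" --pt "0 0.028 0 0 0 0" --pt "0 0.042 0 0 0 0" --pt "0 0.056 0 0 0 0" --pt "0 0.066 0 0 0 0"

```text
clock: 4.48
tcp_pos: [0.5331, -0.0185, 0.1219]
orientation: [-0.036, 3.139, -0.014]
contact_force: [-0.1, -38.5, 5.1]
grip_width: 0.0101
gripper_force: 60.5
```

step_arm --pt "0 0 0 0 0 0" --pt "0 0 0 0 0 0"

```text
clock: 4.65
tcp_pos: [0.5331, -0.0188, 0.1219]
orientation: [-0.033, 3.139, -0.013]
contact_force: [-0.6, -19.9, 6.0]
grip_width: 0.0105
gripper_force: 59.9
```

step_arm --pt "0 -0.01 0 0 0 0" --pt "0 -0.021 0 0 0 0" --pt "0 -0.032 0 0 0 0" --pt "0 -0.043 0 0 0 0" --pt "0 -0.053 0 0 0 0"

```text
clock: 5.07
tcp_pos: [0.5336, -0.0399, 0.1219]
orientation: [-0.046, 3.139, 0.006]
contact_force: [-0.9, 15.8, 6.9]
grip_width: 0.0101
gripper_force: 60.5
```

step_arm --pt "0 -0.007 0 0 0 0" --pt "0 -0.012 0 0 0 0" --pt "0 -0.012 0 0 0 0"

```text
clock: 5.32
tcp_pos: [0.5337, -0.0443, 0.1219]
orientation: [-0.049, 3.139, 0.011]
contact_force: [-1.6, 14.2, 8.9]
grip_width: 0.0103
gripper_force: 60.6
```

step_arm --pt "0 0.013 0 0 0 0" --pt "0 0.026 0 0 0 0" --pt "0 0.04 0 0 0 0" --pt "0 0.053 0 0 0 0" --pt "0 0.065 0 0 0 0"

```text
clock: 5.73
tcp_pos: [0.5331, -0.0187, 0.1219]
orientation: [-0.035, 3.138, -0.014]
contact_force: [0.1, -33.0, 4.7]
grip_width: 0.0102
gripper_force: 61.0
```

step_arm --pt "0 0 0 0 0 0" --pt "0 0 0 0 0 0"

```text
clock: 5.9
tcp_pos: [0.5331, -0.0188, 0.1219]
orientation: [-0.033, 3.139, -0.013]
contact_force: [-0.1, -20.0, 5.7]
grip_width: 0.0101
gripper_force: 61.0
```

step_arm --pt "0 -0.01 0 0 0 0" --pt "0 -0.021 0 0 0 0" --pt "0 -0.032 0 0 0 0" --pt "0 -0.043 0 0 0 0" --pt "0 -0.053 0 0 0 0"

```text
clock: 6.32
tcp_pos: [0.5336, -0.0402, 0.1219]
orientation: [-0.046, 3.139, 0.005]
contact_force: [-0.7, 9.9, 8.4]
grip_width: 0.0103
gripper_force: 61.3
```

step_arm --pt "0 -0.007 0 0 0 0" --pt "0 -0.012 0 0 0 0" --pt "0 -0.012 0 0 0 0"

```text
clock: 6.57
tcp_pos: [0.5337, -0.0445, 0.1219]
orientation: [-0.049, 3.139, 0.01]
contact_force: [-1.4, 12.4, 9.7]
grip_width: 0.0103
gripper_force: 61.7
```

step_arm --pt "0 0.013 0 0 0 0" --pt "0 0.026 0 0 0 0" --pt "0 0.04 0 0 0 0" --pt "0 0.053 0 0 0 0" --pt "0 0.065 0 0 0 0"

```text
clock: 6.98
tcp_pos: [0.5331, -0.0184, 0.1219]
orientation: [-0.036, 3.139, -0.014]
contact_force: [-1.1, -37.3, 5.3]
grip_width: 0.0101
gripper_force: 62.6
```

step_arm --pt "0 0 0 0 0 0" --pt "0 0 0 0 0 0"

```text
clock: 7.15
tcp_pos: [0.5331, -0.0188, 0.1219]
orientation: [-0.033, 3.139, -0.013]
contact_force: [0.2, -20.3, 5.6]
grip_width: 0.0099
gripper_force: 61.7
```

step_arm --pt "0 -0.01 0 0 0 0" --pt "0 -0.021 0 0 0 0" --pt "0 -0.032 0 0 0 0" --pt "0 -0.043 0 0 0 0" --pt "0 -0.053 0 0 0 0"

```text
clock: 7.57
tcp_pos: [0.5336, -0.0403, 0.1219]
orientation: [-0.046, 3.139, 0.005]
contact_force: [-1.3, 6.8, 7.5]
grip_width: 0.0102
gripper_force: 62.1
```

step_arm --pt "0 -0.007 0 0 0 0" --pt "0 -0.012 0 0 0 0" --pt "0 -0.012 0 0 0 0"

```text
clock: 7.82
tcp_pos: [0.5338, -0.0452, 0.1219]
orientation: [-0.048, 3.139, 0.009]
contact_force: [-1.4, 11.4, 8.2]
grip_width: 0.0101
gripper_force: 62.3
```

step_arm --pt "0 -0.008 0 0 0 0" --pt "0 -0.012 0 0 0 0" --pt "0 -0.012 0 0 0 0"

```text
clock: 8.07
tcp_pos: [0.5338, -0.0479, 0.1219]
orientation: [-0.054, 3.14, 0.017]
contact_force: [-2.0, 22.6, 10.7]
grip_width: 0.0101
gripper_force: 62.9
```

step_arm --pt "0 0.015 0 0 0 0" --pt "0 0.03 0 0 0 0" --pt "0 0.045 0 0 0 0" --pt "0 0.06 0 0 0 0" --pt "0 0.076 0 0 0 0"

```text
clock: 8.48
tcp_pos: [0.5331, -0.0183, 0.1219]
orientation: [-0.037, 3.139, -0.013]
contact_force: [-0.9, -47.4, 6.1]
grip_width: 0.0101
gripper_force: 63.8
```

step_arm --pt "0 0 0 0 0 0" --pt "0 0 0 0 0 0"

```text
clock: 8.65
tcp_pos: [0.5331, -0.0188, 0.1219]
orientation: [-0.034, 3.139, -0.012]
contact_force: [-0.2, -19.0, 5.4]
grip_width: 0.0096
gripper_force: 62.6
```

step_arm --pt "0 -0.01 0 0 0 0" --pt "0 -0.021 0 0 0 0" --pt "0 -0.032 0 0 0 0" --pt "0 -0.043 0 0 0 0" --pt "0 -0.053 0 0 0 0"

```text
clock: 9.07
tcp_pos: [0.5336, -0.0409, 0.1219]
orientation: [-0.046, 3.139, 0.005]
contact_force: [-1.3, 7.0, 6.9]
grip_width: 0.0099
gripper_force: 62.9
```

step_arm --pt "0 -0.009 0 0 0 0" --pt "0 -0.018 0 0 0 0" --pt "0 -0.023 0 0 0 0" --pt "0 -0.023 0 0 0 0"

```text
clock: 9.4
tcp_pos: [0.5338, -0.0489, 0.1219]
orientation: [-0.052, 3.14, 0.015]
contact_force: [-2.2, 20.7, 11.3]
grip_width: 0.0097
gripper_force: 63.6
```

step_arm --pt "0 0.015 0 0 0 0" --pt "0 0.03 0 0 0 0" --pt "0 0.045 0 0 0 0" --pt "0 0.06 0 0 0 0" --pt "0 0.075 0 0 0 0"

```text
clock: 9.82
tcp_pos: [0.5332, -0.0209, 0.1219]
orientation: [-0.034, 3.138, -0.016]
contact_force: [1.0, -37.5, 4.1]
grip_width: 0.0101
gripper_force: 63.3
```

step_arm --pt "0 0 0 0 0 0" --pt "0 0 0 0 0 0"

```text
clock: 9.98
tcp_pos: [0.5332, -0.0197, 0.1219]
orientation: [-0.033, 3.139, -0.012]
contact_force: [-0.1, -17.6, 6.9]
grip_width: 0.0103
gripper_force: 63.1
```

step_arm --pt "0 -0.01 0 0 0 0" --pt "0 -0.021 0 0 0 0" --pt "0 -0.032 0 0 0 0" --pt "0 -0.043 0 0 0 0" --pt "0 -0.053 0 0 0 0"

```text
clock: 10.4
tcp_pos: [0.5336, -0.0415, 0.1219]
orientation: [-0.046, 3.139, 0.005]
contact_force: [-1.6, 6.5, 6.8]
grip_width: 0.0103
gripper_force: 63.3
```

step_arm --pt "0 -0.009 0 0 0 0" --pt "0 -0.018 0 0 0 0" --pt "0 -0.023 0 0 0 0" --pt "0 -0.023 0 0 0 0"

```text
clock: 10.73
tcp_pos: [0.534, -0.057, 0.1219]
orientation: [-0.043, 3.138, 0.002]
contact_force: [-0.7, 2.6, 6.3]
grip_width: 0.0103
gripper_force: 63.1
```

step_arm --pt "0 -0.01 0 0 0 0" --pt "0 -0.02 0 0 0 0" --pt "0 -0.03 0 0 0 0" --pt "0 -0.037 0 0 0 0" --pt "0 -0.037 0 0 0 0"

```text
clock: 11.15
tcp_pos: [0.5345, -0.0792, 0.1219]
orientation: [-0.044, 3.137, 0.001]
contact_force: [2.9, 2.6, 5.9]
grip_width: 0.01
gripper_force: 62.9
```

step_arm --pt "0 0 0 0 0 0" --pt "0 0 0 0 0 0" --pt "0 0 0 0 0 0"

```text
clock: 11.4
tcp_pos: [0.5345, -0.0792, 0.1219]
orientation: [-0.044, 3.137, 0.001]
contact_force: [1.8, 1.8, 6.1]
grip_width: 0.0101
gripper_force: 63.1
```

step_arm --pt "0 0 0 0 0 0" --pt "0 0 0 0 0 0" --pt "0 0 0.07 0 0 0" --pt "0 0 0.14 0 0 0" --pt "0 0 0.14 0 0 0" --jaw 0.3

```text
clock: 11.82
tcp_pos: [0.5357, -0.0811, 0.2108]
orientation: [-0.041, 3.132, -0.001]
contact_force: [0.8, -0.1, 0.6]
grip_width: 0.0597
gripper_force: 0.0
```

step_arm --pt "0.075 0.035 0 0 0 0" --pt "0.075 0.035 0 0 0 0" --pt "0.075 0.035 0 0 0 0" --pt "0.075 0.035 0 0 0 0" --pt "0.075 0.035 0 0 0 0" --jaw 1

```text
clock: 12.23
tcp_pos: [0.5761, -0.0597, 0.2039]
orientation: [0.041, -3.139, 0.001]
contact_force: [0.1, 0.2, 0.1]
grip_width: 0.0001
gripper_force: 0.0
```

step_arm --pt "0.01 0.006 0 0 0 0" --pt "0.01 0.006 -0.06 0 0 0" --pt "0.01 0.006 -0.12 0 0 0" --pt "0.01 0.006 -0.155 0 0 0" --pt "0.01 0.006 -0.155 0 0 0"

```text
clock: 12.65
tcp_pos: [0.5799, -0.055, 0.1071]
orientation: [0.042, -3.133, 0.0]
contact_force: [-1.7, 0.2, -0.2]
grip_width: 0.0002
gripper_force: 0.0
```

step_arm --pt "0.02 0 0 0 0 0" --pt "0.04 0 0 0 0 0" --pt "0.067 0 0 0 0 0" --pt "0.067 0 0 0 0 0" --pt "0.067 0 0 0 0 0"

```text
clock: 13.07
tcp_pos: [0.6223, -0.0557, 0.1122]
orientation: [0.041, -3.138, -0.0]
contact_force: [-4.6, 0.7, -0.8]
grip_width: -0.0001
gripper_force: 2.2
```

step_arm --pt "-0.03 0 0 0 0 0" --pt "-0.03 0 0.07 0 0 0" --pt "-0.03 0 0.14 0 0 0" --pt "-0.03 0 0.15 0 0 0" --pt "-0.03 0 0.15 0 0 0"

```text
clock: 13.48
tcp_pos: [0.6085, -0.0561, 0.2072]
orientation: [-0.041, 3.132, 0.0]
contact_force: [0.2, -0.1, 0.1]
grip_width: 0.0002
gripper_force: 0.0
```

step_arm --pt "-0.036 0.226 0.03 0 0 0" --pt "-0.036 0.226 0.03 0 0 0" --pt "-0.036 0.226 0.03 0 0 0" --pt "-0.036 0.226 0.03 0 0 0" --pt "-0.036 0.226 0.03 0 0 0"

```text
clock: 13.9
tcp_pos: [0.5835, 0.0863, 0.2202]
orientation: [-0.055, 3.141, 0.004]
contact_force: [-0.1, -0.1, -0.3]
grip_width: 0.0002
gripper_force: 0.0
```

step_arm --pt "-0.036 0.226 0.03 0 0 0" --pt "-0.036 0.226 0.03 0 0 0" --pt "-0.036 0.226 0.03 0 0 0" --pt "-0.036 0.226 0.03 0 0 0" --pt "-0.036 0.226 0.03 0 0 0"

```text
clock: 14.32
tcp_pos: [0.5617, 0.2207, 0.2379]
orientation: [-0.053, 3.141, 0.003]
contact_force: [0.1, 0.4, 0.2]
grip_width: 0.0002
gripper_force: 0.0
```

Run:
```python
from h import *
im=snap('wrist','w2.png'); o=r.get_obs(); print(o['tcp_pos'],o['orientation'])
cv2.imwrite('pics/w2b.png',cv2.resize(im[:,:,::-1],(800,600)))
```

```text
[0.56231289 0.21713886 0.23764912] [-4.73774171e-02  3.14104721e+00 -3.75414279e-05]
```

View pics/w2b.png

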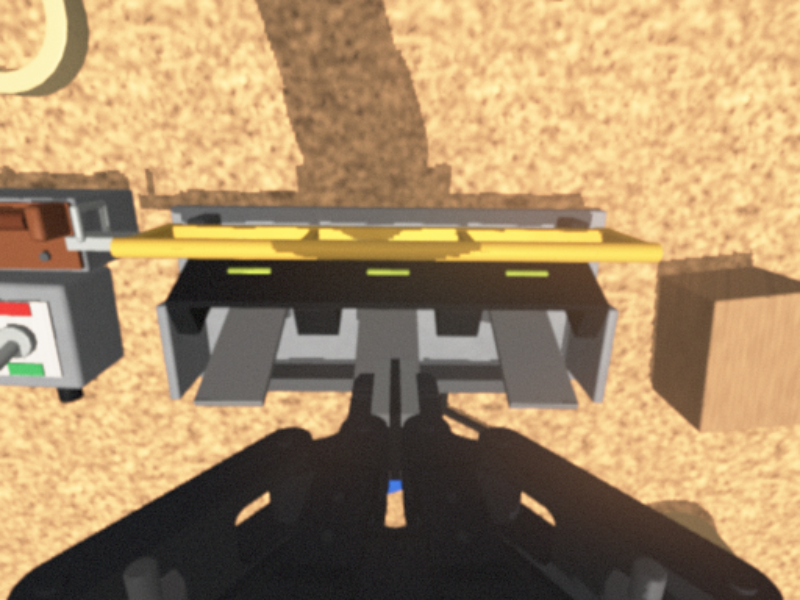

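The view shows the bolt drawn clear of the guard and the top rail at v≈250 (800-wide), from u=110 to 660. The black lip's top edge is at v≈303, and the left and right pocket marks are at u≈527 and 249.

Run:
```python
from h import *
k=1/1.5625
for u in (115,250,387,527,658): print('rail',onz('wrist',(u*k,252*k),.105).round(4))
for z in (.07,.08,.09): print('lip top L,M,R',z,[onz('wrist',(u*k,v*k),z).round(4).tolist() for u,v in((606,306),(187,303))])
for z in (.1,.12,.13): print('backrest tops',z,[onz('wrist',(u*k,404*k),z).round(4).tolist() for u in (230,543)])
print('side wall tops',[onz('wrist',(u*k,308*k),.08).round(4).tolist() for u in (163,611)])
print('marks',[onz('wrist',(u*k,272*k),.05).round(4).tolist() for u in (249,388,527)])
```

```text
rail [0.5464 0.0499 0.105 ]
rail [0.5439 0.1303 0.105 ]
rail [0.5414 0.212  0.105 ]
rail [0.5388 0.2954 0.105 ]
rail [0.5364 0.3734 0.105 ]
lip top L,M,R 0.07 [[0.5831, 0.3664, 0.07], [0.5899, 0.0724, 0.07]]
lip top L,M,R 0.08 [[0.5798, 0.3613, 0.08], [0.5863, 0.0772, 0.08]]
lip top L,M,R 0.09 [[0.5764, 0.3562, 0.09], [0.5827, 0.082, 0.09]]
backrest tops 0.1 [[0.6512, 0.1079, 0.1], [0.6446, 0.3207, 0.1]]
backrest tops 0.12 [[0.6385, 0.1159, 0.12], [0.6325, 0.3127, 0.12]]
backrest tops 0.13 [[0.6322, 0.1199, 0.13], [0.6264, 0.3087, 0.13]]
side wall tops [[0.5904, 0.0605, 0.08], [0.5811, 0.3649, 0.08]]
marks [[0.5716, 0.1108, 0.05], [0.5685, 0.2125, 0.05], [0.5654, 0.3142, 0.05]]
```

step_arm --pt "0 0 -0.06 0 0 0" --pt "0 0 -0.12 0 0 0" --pt "0 0 -0.18 0 0 0" --pt "0 0 -0.221 0 0 0" --pt "0 0 -0.221 0 0 0"

```text
clock: 14.78
tcp_pos: [0.5596, 0.2113, 0.0999]
orientation: [0.037, -3.133, 0.009]
contact_force: [-1.5, -0.4, -0.2]
grip_width: -0.0004
gripper_force: 0.0
```

step_arm --pt "-0.018 0 0 0 0 0" --pt "-0.036 0 0 0 0 0" --pt "-0.054 0 0 0 0 0" --pt "-0.073 0 0 0 0 0" --pt "-0.073 0 0 0 0 0"

```text
clock: 15.2
tcp_pos: [0.5163, 0.2164, 0.1064]
orientation: [0.045, -3.141, -0.002]
contact_force: [-0.0, -0.5, 0.2]
grip_width: 0.0001
gripper_force: 0.0
```

step_arm --pt "0 0 0 0 0 0" --pt "0 0 0 0 0 0" --pt "0 0 0.08 0 0 0" --pt "0 0 0.16 0 0 0" --pt "0 0 0.25 0 0 0"

```text
clock: 15.62
tcp_pos: [0.5188, 0.2155, 0.2315]
orientation: [0.042, -3.141, 0.002]
contact_force: [1.8, 0.8, 0.3]
grip_width: -0.0001
gripper_force: 0.0
```

Run:
```python
from h import *
c=cam('wrist');im=snap('wrist','w3.png'); np.savez('w3.npz',K=c[0],T=c[1])
cv2.imwrite('pics/w3b.png',cv2.resize(im[:,:,::-1],(800,600)))
```

View pics/w3b.png

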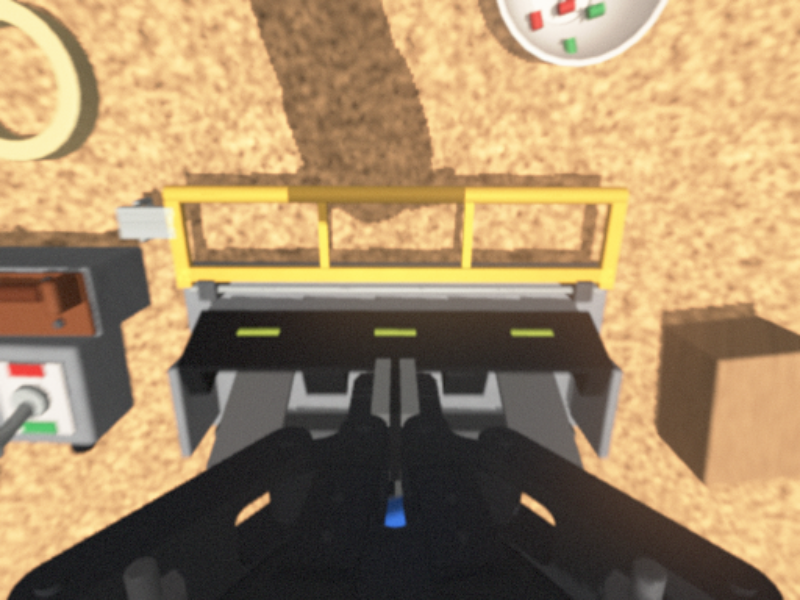

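The guard lies flat. In the 800-wide picture the lip marks are at (258,332), (395,332) and (532,332), the lip's top corners at (182,371) and (610,370), and the toggle bat leans to green. I'll triangulate the cradle against the previous view.

```bash
python3 - <<'E'
from h import *
k=1/1.5625
z=np.load('w3.npz'); c3=(z['K'],z['T'])
T=np.eye(4);T[:3,:3]=R.from_rotvec([-4.73774171e-02,3.14104721,-3.75e-05]).as_matrix();T[:3,3]=[0.56231289,0.21713886,0.23764912]
c2=(c3[0],T@np.array(eyes.camera_info('wrist')['tool_from_camera']))
# refine marks by centroid
def marks(f):
    h=cv2.cvtColor(cv2.imread('pics/'+f),cv2.COLOR_BGR2HSV); m=cv2.inRange(h,(28,120,120),(40,255,255)); m[:150]=0;m[230:]=0
    n,l,s,ce=cv2.connectedComponentsWithStats(m); q=[(ce[i],s[i,4]) for i in range(1,n) if s[i,4]>15]; return sorted([tuple(a) for a,_ in q])
m2,m3=marks('w2.png'),marks('w3.png'); print(m2,m3)
if len(m2)==len(m3):
    for a,b in zip(m2,m3): print('mark',tri(ray('',a,c2),ray('',b,c3)).round(4))
for a,b in (((187,303),(182,371)),((606,306),(610,370))): 
    a=np.array(a)*k;b=np.array(b)*k; print('lip',tri(ray('',a,c2),ray('',b,c3)).round(4), onz('',b,.08,c3).round(4))
for zz in (.03,.035,.041): print('rail down',zz,[onz('',(u*k,194*k),zz,c3).round(4).tolist() for u in (164,628)])
o=r.get_obs();print(o['tcp_pos'],o['orientation'])
# terminals now, top view
im=snap('top','top1.png')[:,:,::-1].copy(); cv2.imwrite('pics/top0.png',im)
E
python3 m.py | grep term
```

```text
[(np.float64(160.14851485148515), np.float64(173.15841584158414)), (np.float64(213.8181818181818), np.float64(150.54545454545453)), (np.float64(247.18947368421053), np.float64(173.70526315789473)), (np.float64(273.1212121212121), np.float64(150.97979797979798)), (np.float64(336.6238532110092), np.float64(174.5137614678899))] [(np.float64(117.27777777777777), np.float64(175.44444444444446)), (np.float64(165.66101694915255), np.float64(212.24576271186442)), (np.float64(207.1764705882353), np.float64(164.64705882352942)), (np.float64(231.69620253164558), np.float64(175.39240506329114)), (np.float64(251.82142857142858), np.float64(175.51190476190476)), (np.float64(252.5), np.float64(212.5)), (np.float64(270.3703703703704), np.float64(175.4814814814815)), (np.float64(298.54716981132077), np.float64(159.32075471698113)), (np.float64(340.0), np.float64(212.5))]
lip [0.5776 0.085  0.1039] [0.5905 0.069  0.08  ]
lip [0.576  0.3585 0.0908] [0.5814 0.3672 0.08  ]
rail down 0.03 [[0.4746, 0.0471, 0.03], [0.4654, 0.3828, 0.03]]
rail down 0.035 [[0.4741, 0.0496, 0.035], [0.465, 0.3803, 0.035]]
rail down 0.041 [[0.4735, 0.0526, 0.041], [0.4646, 0.3772, 0.041]]
[0.52329005 0.21710491 0.24044207] [-0.04042832  3.1302359   0.00972762]
term [ 0.6187 -0.2962  0.02  ] yaw 11.4 0.064 0.128
term [ 0.4248 -0.2809  0.02  ] yaw 7.0 0.062 0.115
term [ 0.4371 -0.4182  0.02  ] yaw 11.8 0.064 0.124
```

```bash
cat > cr.py <<'E'
from h import *
c=cam('wrist'); im=snap('wrist','w4.png')
h=cv2.cvtColor(im,cv2.COLOR_RGB2HSV); m=cv2.inRange(h,(28,120,120),(40,255,255))
n,l,s,ce=cv2.connectedComponentsWithStats(m); q=[ce[i] for i in range(1,n) if s[i,4]>50 and s[i,2]<40 and s[i,2]>20 and ce[i][1]>195]
q=sorted(map(tuple,q)); print(q)
def at(c,a,b,L,uv):
    K,T=c; f=K[0,0]; d=f*L/np.hypot(*(np.array(a)-b)); p=np.linalg.inv(K)@[uv[0],uv[1],1]*d; return (T@np.append(p,1))[:3]
def rack(p): 
    s=np.radians(1.7); d=p-np.array([.5415,.2118,0]); return np.array([d[0]*np.cos(s)+d[1]*np.sin(s),-d[0]*np.sin(s)+d[1]*np.cos(s),p[2]])*1000
if len(q)==3:
    for i in range(3): p=at(c,q[0],q[2],.2,q[i]); print('mark',p.round(4),rack(p).round(1))
T=np.eye(4);T[:3,:3]=R.from_rotvec([-4.73774171e-02,3.14104721,-3.75e-05]).as_matrix();T[:3,3]=[0.56231289,0.21713886,0.23764912]
c2=(c[0],T@np.array(eyes.camera_info('wrist')['tool_from_camera']))
q2=[(160.15,173.16),(247.19,173.7),(336.62,174.5)]
for i in range(3): p=at(c2,q2[0],q2[2],.2,q2[i]); print('mark w2',p.round(4),rack(p).round(1))
if len(q)==3:
  for a,b in zip(q2,q): p=tri(ray('',a,c2),ray('',b,c)); print('tri',p.round(4),rack(p).round(1))
g=cv2.cvtColor(im,cv2.COLOR_RGB2GRAY)
for u in (150,190,330,350): print(u,g[205:250,u].tolist())
E
python3 cr.py
```

```text
[(np.float64(164.55670103092783), np.float64(203.63917525773195)), (np.float64(249.21052631578948), np.float64(203.61052631578949)), (np.float64(335.621359223301), np.float64(203.51456310679612))]
mark [0.569  0.1168 0.0532] [ 24.6 -95.8  53.2]
mark [0.5663 0.2158 0.0539] [24.9  3.2 53.9]
mark [0.5634 0.3167 0.0545] [ 25.  104.2  54.5]
mark w2 [0.5698 0.1126 0.0526] [  25.4 -100.    52.6]
mark w2 [0.5674 0.2112 0.0528] [25.8 -1.3 52.8]
mark w2 [0.5651 0.3126 0.053 ] [ 26.6 100.   53. ]
tri [0.569  0.1151 0.0541] [ 24.7 -97.5  54.1]
tri [0.5671 0.2135 0.0525] [25.7  0.9 52.5]
tri [0.5668 0.3172 0.046 ] [ 28.4 104.6  46. ]
150 [55, 34, 25, 34, 31, 35, 27, 27, 32, 36, 27, 27, 34, 32, 32, 30, 29, 34, 24, 28, 35, 38, 45, 83, 121, 132, 127, 117, 111, 106, 103, 98, 98, 98, 101, 97, 101, 100, 101, 100, 100, 101, 101, 102, 101]
190 [37, 35, 35, 37, 35, 39, 34, 37, 33, 30, 35, 38, 33, 40, 34, 36, 32, 33, 33, 30, 38, 41, 52, 97, 155, 174, 177, 180, 177, 178, 178, 176, 179, 176, 177, 178, 174, 178, 176, 177, 178, 176, 176, 176, 176]
330 [151, 79, 50, 56, 53, 52, 52, 44, 48, 47, 46, 44, 50, 45, 46, 48, 46, 48, 47, 49, 46, 54, 48, 68, 90, 98, 101, 100, 99, 104, 100, 101, 102, 103, 102, 101, 98, 101, 103, 99, 101, 101, 97, 102, 100]
350 [59, 53, 58, 52, 59, 56, 51, 53, 56, 52, 52, 51, 48, 49, 52, 51, 51, 52, 49, 47, 55, 50, 63, 106, 147, 159, 146, 139, 121, 115, 110, 103, 97, 99, 102, 102, 104, 103, 103, 101, 99, 104, 102, 104, 103]
```

```bash
cat >> cr.py <<'E'
print('----')
for z in (.075,.079,.083,.087): print([rack(onz('',(u,228.0),z,c)).round(1).tolist() for u in (190,330)],[rack(onz('',(u,194.5),z,c2)).round(1).tolist() for u in (190,330)])
for z in (.11,.115,.12): print('bk',[rack(onz('',(u/1.5625,404/1.5625),z,c2)).round(1).tolist() for u in (230,543)])
E
python3 cr.py | sed -n '/----/,$p'
```

```text
----
[[41.4, -63.1, 75.0], [42.1, 92.2, 75.0]] [[43.1, -62.7, 75.0], [43.0, 88.2, 75.0]]
[[39.4, -62.1, 79.0], [40.1, 91.0, 79.0]] [[41.7, -61.7, 79.0], [41.6, 87.1, 79.0]]
[[37.4, -61.2, 83.0], [38.1, 89.8, 83.0]] [[40.3, -60.8, 83.0], [40.2, 85.9, 83.0]]
[[35.5, -60.2, 87.0], [36.1, 88.6, 87.0]] [[39.0, -59.9, 87.0], [38.8, 84.8, 87.0]]
bk [[100.3, -102.9, 110.0], [100.1, 101.9, 110.0]]
bk [[97.3, -100.8, 115.0], [97.1, 100.0, 115.0]]
bk [[94.2, -98.7, 120.0], [94.0, 98.1, 120.0]]
```

```bash
cat > plan.py <<'E'
from h import *
import sys,json
PSI=np.radians(1.7); RK=np.array([.5415,.2125,0]); CX,CZ=.046,.021
Rz=lambda a:R.from_euler('z',a).as_matrix(); Ry=lambda a:R.from_euler('y',a).as_matrix()
def bay(i): return RK+Rz(PSI)@np.array([CX,(.1,0,-.1)[i-1],CZ])
CR=Rz(PSI)@Ry(np.radians(25)); C=CR # cradle axes
TT=np.column_stack([C[:,2],C[:,1],-C[:,0]]) # stood terminal axes
def toolR(yaw,phi):
    h=np.array([np.cos(yaw),np.sin(yaw),0]);y=np.array([-np.sin(yaw),np.cos(yaw),0]);z=-np.sin(phi)*h-np.cos(phi)*np.array([0,0,1.]); return np.column_stack([np.cross(y,z),y,z])
def go(p,M,name=''):
    o=r.get_obs(); R0=R.from_rotvec(o['orientation']); d=(np.array(p)-o['tcp_pos'])/.6; t=(R.from_matrix(M)*R0.inv()).as_rotvec()/np.pi
    print(name,'shift',d.round(4).tolist(),'turn',t.round(4).tolist(),'dist %.3f ang %.1f'%(np.linalg.norm(d)*.6,np.linalg.norm(t)*180))
def pick(c,yawdeg,phideg=15,ahead=.03,z=.018):
    yaw=np.radians(yawdeg);h=np.array([np.cos(yaw),np.sin(yaw),0]); T=Rz(yaw); p=np.array([c[0],c[1],0])+ahead*h; p[2]=z
    M=toolR(yaw,np.radians(phideg)); foot=np.array([c[0],c[1],0])-.065*h; return p,M,T.T@(p-foot),T.T@M
E
python3 - <<'E'
from plan import *
p,M,g,G=pick((.6187,-.2962),11.4); print(p,g); o=r.get_obs(); print(o['joints'].round(3), r.tips_ahead)
go([p[0]+.02,p[1],.17],M,'pre')
for i in(1,2,3): print(bay(i), bay(i)+TT@g, 'Rrot',R.from_matrix(TT@G).as_rotvec())
print([n for n in dir(r) if n[0]!='_'])
E
```

```text
[ 0.64810814 -0.29027028  0.018     ] [9.5000000e-02 7.2004449e-18 1.8000000e-02]
[-0.807  0.316  0.375  1.865 -0.138  0.982  1.225] 0.014
pre shift [0.2471, -0.8444, -0.1029] turn [-0.0102, 0.0839, 0.0545] dist 0.531 ang 18.1
[0.58451313 0.31382063 0.021     ] [0.60833783 0.31452773 0.11470637] Rrot [-0.03365971  2.26872668  0.01569578]
[0.58747975 0.21386465 0.021     ] [0.61130446 0.21457175 0.11470637] Rrot [-0.03365971  2.26872668  0.01569578]
[0.59044638 0.11390866 0.021     ] [0.61427108 0.11461576 0.11470637] Rrot [-0.03365971  2.26872668  0.01569578]
['Unreachable', 'get_obs', 'hand_in', 'tips_ahead']
```

step_arm --pt "0.082 -0.281 0.0 -0.0034 0.028 0.018" --pt "0.082 -0.281 0.0 -0.0034 0.028 0.018" --pt "0.082 -0.281 0.0 -0.0034 0.028 0.018" --pt "0.082 -0.281 0.0 -0.0034 0.028 0.018" --pt "0.082 -0.281 0.0 -0.0034 0.028 0.018" --jaw 0 --squeeze 50

```text
clock: 16.23
tcp_pos: [0.5684, 0.0384, 0.2289]
orientation: [0.113, -3.05, 0.022]
contact_force: [0.2, -1.1, -0.0]
grip_width: 0.0604
gripper_force: 0.0
```

step_arm --pt "0.082 -0.281 0.0 -0.0034 0.028 0.018" --pt "0.082 -0.281 0.0 -0.0034 0.028 0.018" --pt "0.082 -0.281 0.0 -0.0034 0.028 0.018" --pt "0.082 -0.281 0.0 -0.0034 0.028 0.018" --pt "0.082 -0.281 0.0 -0.0034 0.028 0.018"

```text
clock: 16.65
tcp_pos: [0.6163, -0.1303, 0.2287]
orientation: [0.194, -2.956, 0.035]
contact_force: [-0.7, -1.0, 0.4]
grip_width: 0.0856
gripper_force: 0.0
```

step_arm --pt "0.082 -0.281 -0.1 -0.0034 0.028 0.018" --pt "0.082 -0.281 -0.1 -0.0034 0.028 0.018" --pt "0.082 -0.281 -0.1 -0.0034 0.028 0.018" --pt "0.082 -0.281 -0.1 -0.0034 0.028 0.018" --pt "0.082 -0.281 -0.1 -0.0034 0.028 0.018"

```text
clock: 17.07
tcp_pos: [0.6639, -0.2955, 0.1658]
orientation: [0.276, -2.858, 0.043]
contact_force: [-1.6, 0.6, -0.2]
grip_width: 0.0854
gripper_force: 0.0
```

```bash
cat > look.py <<'E'
from plan import *
c=cam('wrist'); im=snap('wrist','w5.png'); hsv=cv2.cvtColor(im,cv2.COLOR_RGB2HSV)
o=r.get_obs(); print(o['tcp_pos'].round(4),o['orientation'].round(3),o['joints'].round(2))
cv2.imwrite('pics/top0.png',snap('top')[:,:,::-1])
E
python3 look.py; python3 m.py | grep term
python3 - <<'E'
from plan import *
p,M,g,G=pick((.6187,-.2962),11.4); go(p,M,'pick')
E
```

```text
[ 0.6632 -0.2977  0.1651] [ 0.272 -2.857  0.044] [ 0.03  0.8   0.46  1.31 -0.18  1.33  2.22]
term [ 0.6042 -0.2871  0.02  ] yaw 21.9 0.095 0.132
term [ 0.429  -0.2801  0.02  ] yaw 7.0 0.063 0.128
term [ 0.4375 -0.4181  0.02  ] yaw 11.8 0.064 0.123
pick shift [-0.0256, 0.0074, -0.2467] turn [0.0015, -0.003, 0.0023] dist 0.149 ang 0.7
```

View pics/w5.png

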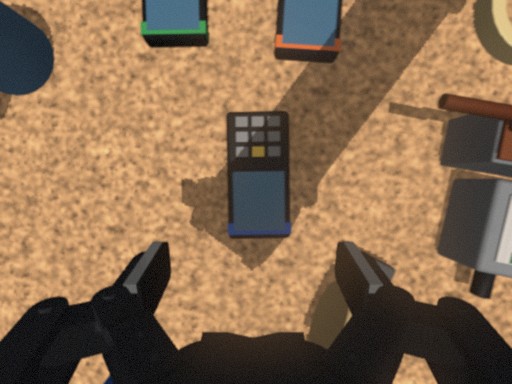

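The wrist view shows the blue-band terminal at u 228–290, v 112–237, upright in the image and slightly right of the jaws' midline at u≈254.

Run:
```python
from plan import *
a=[onz('wrist',u,.022) for u in ((228,112),(289,111.5),(291,237),(228.5,237))]; 
for x in a: print(x.round(4))
f=(a[0]+a[1])/2;h=(a[2]+a[3])/2; c=(f+h)/2; yaw=np.degrees(np.arctan2(*(h-f)[1::-1])); print(c.round(4),yaw,np.linalg.norm(h-f),np.linalg.norm(a[1]-a[0]))
p,M,g,G=pick(c,11.4); print(p);go(p,M,'pick')
```

```text
[ 0.5639 -0.3395  0.022 ]
[ 0.5517 -0.2797  0.022 ]
[ 0.6754 -0.2529  0.022 ]
[ 0.6876 -0.3153  0.022 ]
[ 0.6197 -0.2969  0.022 ] 11.64920730438671 0.12631574602375445 0.06103967586088112
[ 0.64906582 -0.29092075  0.018     ]
pick shift [-0.024, 0.0063, -0.2467] turn [0.0015, -0.003, 0.0023] dist 0.149 ang 0.7
```

step_arm --pt "-0.024 0.006 -0.06 0 0 0" --pt "-0.024 0.006 -0.12 0 0 0" --pt "-0.024 0.006 -0.18 0 0 0" --pt "-0.024 0.006 -0.22 0 0 0" --pt "-0.024 0.006 -0.2467 0 0 0"

```text
clock: 17.58
tcp_pos: [0.65, -0.2833, 0.0176]
orientation: [0.286, -2.858, 0.036]
contact_force: [0.1, 0.3, -0.1]
grip_width: 0.0858
gripper_force: 0.0
```

step_arm --pt "0 0 0 0 0 0" --pt "0 0 0 0 0 0" --pt "0 0 0 0 0 0" --pt "0 0 0 0 0 0" --pt "0 0 0 0 0 0" --jaw 1

```text
clock: 18.0
tcp_pos: [0.6529, -0.2864, 0.0235]
orientation: [0.284, -2.866, 0.042]
contact_force: [0.7, 0.9, -2.5]
grip_width: 0.0629
gripper_force: 54.4
```

Run:
```python
from plan import *
o=r.get_obs(); print(o['tcp_pos'],o['orientation'],o['grip_width'],o['gripper_force'],o['contact_force'])
p,M,g,G=pick((.6197,-.2969),11.5)
print('tool wrt foot', Rz(np.radians(11.5)).T@(o['tcp_pos']-(np.array([.6197,-.2969,0])-.065*np.array([np.cos(.2007),np.sin(.2007),0]))))
q=bay(3)+TT@g; go(q+C[:,2]*.12,TT@G,'above bay3')
```

```text
[ 0.65288443 -0.28636998  0.02347845] [ 0.2844805  -2.8657563   0.04227971] 0.06293676368667542 54.42748182511423 [ 0.66922197  0.94001508 -2.52520074]
tool wrt foot [0.09961759 0.00370188 0.02347845]
above bay3 shift [0.0201, 0.6708, 0.3333] turn [0.0421, -0.3594, -0.0472] dist 0.450 ang 65.7
```

step_arm --pt "0 0 0.05 0 0 0" --pt "0 0 0.1 0 0 0" --pt "0 0 0.15 0 0 0" --pt "0 0 0.2 0 0 0" --pt "0 0 0.2 0 0 0"

```text
clock: 18.42
tcp_pos: [0.6552, -0.2884, 0.1502]
orientation: [0.284, -2.874, 0.049]
contact_force: [1.0, -0.8, -1.2]
grip_width: 0.0625
gripper_force: 55.9
```

step_arm --pt "0.0067 0.2236 0.06 0.014 -0.1198 -0.0157" --pt "0.0067 0.2236 0.06 0.014 -0.1198 -0.0157" --pt "0.0067 0.2236 0.06 0.014 -0.1198 -0.0157" --pt "0.0067 0.2236 0.06 0.014 -0.1198 -0.0157" --pt "0.0067 0.2236 0.06 0.014 -0.1198 -0.0157"

```text
clock: 18.83
tcp_pos: [0.6545, -0.1461, 0.1788]
orientation: [-0.227, 3.018, -0.015]
contact_force: [-0.2, -0.0, -2.6]
grip_width: 0.0629
gripper_force: 56.0
```

step_arm --pt "0.0067 0.2236 0.06 0.014 -0.1198 -0.0157" --pt "0.0067 0.2236 0.06 0.014 -0.1198 -0.0157" --pt "0.0067 0.2236 0.06 0.014 -0.1198 -0.0157" --pt "0.0067 0.2236 0.06 0.014 -0.1198 -0.0157" --pt "0.0067 0.2236 0.06 0.014 -0.1198 -0.0157"

```text
clock: 19.25
tcp_pos: [0.6581, -0.0127, 0.2136]
orientation: [-0.128, 2.648, 0.004]
contact_force: [0.3, -0.2, -1.9]
grip_width: 0.0624
gripper_force: 56.1
```

step_arm --pt "0.0067 0.2236 0.013 0.014 -0.1198 -0.0157" --pt "0.0067 0.2236 0.013 0.014 -0.1198 -0.0157" --pt "0.0067 0.2236 0.013 0.014 -0.1198 -0.0157" --pt "0.0067 0.2236 0.013 0.014 -0.1198 -0.0157" --pt "0.0067 0.2236 0.013 0.014 -0.1198 -0.0157"

```text
clock: 19.67
tcp_pos: [0.664, 0.0689, 0.22]
orientation: [-0.177, 2.479, 0.076]
contact_force: [0.8, 10.1, -4.1]
grip_width: 0.0627
gripper_force: 56.1
```

step_arm --pt "0 0 0 0 0 0" --pt "0 0 0 0 0 0" --pt "0 0 0 0 0 0"

```text
clock: 19.92
tcp_pos: [0.6653, 0.0428, 0.2209]
orientation: [-0.127, 2.481, 0.061]
contact_force: [0.0, -0.6, -2.7]
grip_width: 0.0626
gripper_force: 56.3
```

Run:
```python
from plan import *
o=r.get_obs(); print(o['tcp_pos'],o['orientation'],o['grip_width'],o['gripper_force'],o['joints'].round(2))
np.save('G.npy',np.array(0))
G=Rz(np.radians(11.5)).T@R.from_rotvec([0.2844805,-2.8657563,0.04227971]).as_matrix(); print(R.from_matrix(G).as_rotvec())
g=np.array([.0996,0,.0235])
q=bay(3)+TT@g; go(q+C[:,2]*.08-C[:,0]*.002,TT@G,'above bay3')
im=snap('scene','s2.png'); cv2.imwrite('pics/s2c.png',cv2.resize(im[150:290,210:400,::-1],None,fx=4,fy=4,interpolation=2))
```

```text
[0.66531713 0.04280675 0.22085917] [-0.12653969  2.48077951  0.06079688] 0.06255122330563148 56.26622031850275 [-0.71  0.31  0.64  2.14 -1.12  0.18  2.58]
[-0.00406358 -2.87852767  0.00412853]
above bay3 shift [-0.0368, 0.1211, -0.0438] turn [0.0007, -0.0679, -0.026] dist 0.080 ang 13.1
```

View pics/s2c.png

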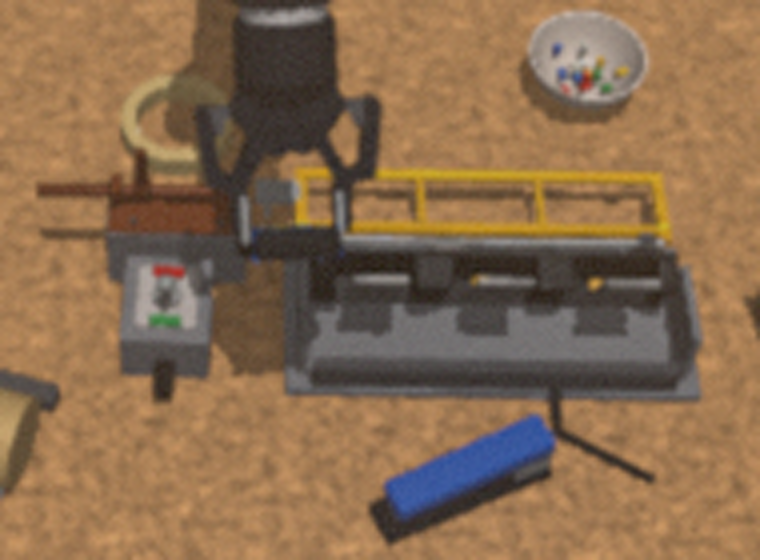

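The terminal is held, but joint 6 sits at its lower limit, so the 50° forward tilt can't be reached here. I'll set it back down and regrasp with more tilt, so the placing pose is steeper.

Run:
```python
from plan import *
M=R.from_rotvec([0.2844805,-2.8657563,0.04227971]).as_matrix()
go([.653,-.288,.10],M,'above');go([.653,-.288,.0245],M,'down')
```

```text
above shift [-0.0204, -0.5507, -0.2012] turn [-0.0491, 0.2893, 0.0287] dist 0.352 ang 53.1
down shift [-0.0204, -0.5507, -0.327] turn [-0.0491, 0.2893, 0.0287] dist 0.384 ang 53.1
```

step_arm --pt "-0.01 -0.275 0 -0.0245 0.1446 0.0143" --pt "-0.01 -0.275 0 -0.0245 0.1446 0.0143" --pt "-0.01 -0.275 0 -0.0245 0.1446 0.0143" --pt "-0.01 -0.275 0 -0.0245 0.1446 0.0143" --pt "-0.01 -0.275 0 -0.0245 0.1446 0.0143"

```text
clock: 20.38
tcp_pos: [0.6598, -0.1285, 0.222]
orientation: [-0.219, 2.942, 0.004]
contact_force: [1.5, -0.6, -2.6]
grip_width: 0.0627
gripper_force: 56.3
```

step_arm --pt "-0.01 -0.275 -0.1 -0.0245 0.1446 0.0143" --pt "-0.01 -0.275 -0.1 -0.0245 0.1446 0.0143" --pt "-0.01 -0.275 -0.2 -0.0245 0.1446 0.0143" --pt "-0.01 -0.275 -0.2 -0.0245 0.1446 0.0143" --pt "-0.01 -0.275 -0.2 -0.0245 0.1446 0.0143"

```text
clock: 20.8
tcp_pos: [0.6545, -0.2859, 0.0973]
orientation: [0.29, -2.86, 0.037]
contact_force: [1.0, 0.7, -4.0]
grip_width: 0.0622
gripper_force: 56.4
```

step_arm --pt "0 0 0 0 0 0" --pt "0 0 0 0 0 0" --pt "0 0 0 0 0 0"

```text
clock: 21.05
tcp_pos: [0.6521, -0.2861, 0.1014]
orientation: [0.283, -2.866, 0.037]
contact_force: [0.9, -0.2, -2.4]
grip_width: 0.0628
gripper_force: 56.6
```

Run:
```python
from plan import *
o=r.get_obs(); print(o['tcp_pos'],o['orientation'])
M=R.from_rotvec([0.2844805,-2.8657563,0.04227971]).as_matrix()
go([.653,-.288,.0245],M,'down')
```

```text
[ 0.65214762 -0.28608471  0.10137486] [ 0.28347771 -2.8656354   0.0370388 ]
down shift [0.0014, -0.0032, -0.1281] turn [-0.0011, -0.0002, 0.0004] dist 0.077 ang 0.2
```

step_arm --pt "0 0 -0.05 0 0 0" --pt "0 0 -0.1 0 0 0" --pt "0 0 -0.128 0 0 0" --pt "0 0 -0.128 0 0 0" --pt "0 0 -0.128 0 0 0"

```text
clock: 21.47
tcp_pos: [0.6533, -0.2832, 0.0256]
orientation: [0.291, -2.866, 0.037]
contact_force: [-0.2, -0.1, -2.1]
grip_width: 0.0626
gripper_force: 56.8
```

step_arm --pt "0 0 0 0 0 0" --pt "0 0 0 0 0 0" --pt "0 0 0 0 0 0" --pt "0 0 0.03 0 0 0" --pt "0 0 0.06 0 0 0" --jaw 0

```text
clock: 21.88
tcp_pos: [0.6525, -0.2833, 0.0621]
orientation: [0.29, -2.864, 0.036]
contact_force: [-0.0, -0.3, 0.3]
grip_width: 0.0852
gripper_force: 0.0
```

step_arm --pt "0 0 0 -0.02 0.098 0" --pt "0 0 0 -0.02 0.098 0" --pt "0 0 0 -0.02 0.098 0" --pt "0 0 0 -0.02 0.098 0" --pt "0 0 0 -0.02 0.098 0"

```text
clock: 22.3
tcp_pos: [0.6537, -0.2837, 0.0617]
orientation: [0.26, -2.555, 0.077]
contact_force: [0.4, 0.4, 0.4]
grip_width: 0.085
gripper_force: 0.0
```

Run:
```python
from plan import *
o=r.get_obs(); print(o['tcp_pos'],o['orientation'],o['joints'].round(2))
M=toolR(np.radians(11.5),np.radians(33)); go([.653,-.2875,.018],M,'down')
im=snap('wrist','w6.png')
```

```text
[ 0.65373878 -0.28371893  0.06169982] [ 0.25993736 -2.55542493  0.0770164 ] [-0.18  1.19  0.89  1.18 -0.46  1.54  2.39]
down shift [-0.0012, -0.0063, -0.0728] turn [-0.0, 0.0003, -0.0007] dist 0.044 ang 0.1
```

View pics/w6.png

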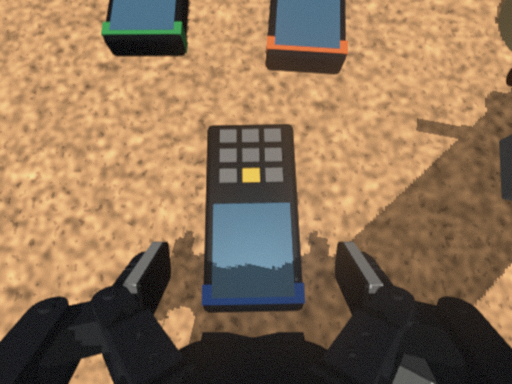

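The blue-band terminal lies flat and centred between the open jaws, with its foot edge at v≈125 (u 208–294).

step_arm --pt "0 0 -0.04 0 0 0" --pt "0 0 -0.073 0 0 0" --pt "0 0 -0.073 0 0 0" --pt "0 0 -0.073 0 0 0" --pt "0 0 -0.073 0 0 0"

```text
clock: 22.77
tcp_pos: [0.6527, -0.284, 0.0179]
orientation: [0.258, -2.554, 0.075]
contact_force: [0.8, -0.2, 0.3]
grip_width: 0.0859
gripper_force: 0.0
```

step_arm --pt "0 0 0 0 0 0" --pt "0 0 0 0 0 0" --pt "0 0 0 0 0 0" --pt "0 0 0 0 0 0" --pt "0 0 0 0 0 0" --jaw 1

```text
clock: 23.18
tcp_pos: [0.6537, -0.2838, 0.0185]
orientation: [0.259, -2.555, 0.077]
contact_force: [2.0, 0.3, 6.3]
grip_width: 0.0623
gripper_force: 56.2
```

```bash
cat > plan2.py <<'E'
from plan import *
def held(foot):
    "tool pose relative to the terminal, from the settled grasp; foot = foot point on the table"
    o=r.get_obs(); M=R.from_rotvec(o['orientation']).as_matrix(); yaw=np.arctan2(-M[0,1],M[1,1]); T=Rz(yaw)
    g=T.T@(o['tcp_pos']-np.append(foot[:2],0)); print('tcp',o['tcp_pos'].round(4),'yaw',np.degrees(yaw).round(2),'g',g.round(4),'w',o['grip_width'],o['gripper_force']); g[1]=0
    G=T.T@M; np.savez('held.npz',g=g,G=G); return g,G
def place(i,up,front=.001,name='place'):
    h=np.load('held.npz'); p=bay(i)+C[:,2]*up-C[:,0]*front+TT@h['g']; go(p,TT@h['G'],name); return p,TT@h['G']
E
python3 - <<'E'
from plan2 import *
K,_=cam('wrist'); T=np.eye(4);T[:3,:3]=R.from_rotvec([0.25993736,-2.55542493,0.0770164]).as_matrix();T[:3,3]=[0.65373878,-0.28371893,0.06169982]
c=(K,T@np.array(eyes.camera_info('wrist')['tool_from_camera']))
a=onz('',(208,125),.0215,c);b=onz('',(294,125),.0215,c);f=(a+b)/2; print('foot',f,np.linalg.norm(a-b))
held(f); place(3,.09)
E
```

```text
foot [ 0.56006582 -0.30424392  0.0215    ] 0.0632184286252659
tcp [ 0.6537 -0.2838  0.0185] yaw 11.58 g [0.0958 0.0012 0.0185] w 0.062323300914608304 56.165254832812934
place shift [-0.0041, 0.6659, 0.2986] turn [0.0418, -0.3591, -0.0489] dist 0.438 ang 65.7
```

step_arm --pt "0 0 0.05 0 0 0" --pt "0 0 0.1 0 0 0" --pt "0 0 0.15 0 0 0" --pt "0 0 0.2 0 0 0" --pt "0 0 0.2 0 0 0"

```text
clock: 23.6
tcp_pos: [0.6547, -0.2852, 0.1436]
orientation: [0.258, -2.56, 0.081]
contact_force: [-0.0, -0.8, -1.0]
grip_width: 0.0629
gripper_force: 56.6
```

step_arm --pt "-0.0014 0.222 0.04 0.0139 -0.1197 -0.0163" --pt "-0.0014 0.222 0.04 0.0139 -0.1197 -0.0163" --pt "-0.0014 0.222 0.04 0.0139 -0.1197 -0.0163" --pt "-0.0014 0.222 0.04 0.0139 -0.1197 -0.0163" --pt "-0.0014 0.222 0.04 0.0139 -0.1197 -0.0163"

```text
clock: 24.02
tcp_pos: [0.6514, -0.1449, 0.1609]
orientation: [0.218, -2.937, 0.045]
contact_force: [1.7, 0.4, -2.6]
grip_width: 0.0628
gripper_force: 56.8
```

step_arm --pt "-0.0014 0.222 0.04 0.0139 -0.1197 -0.0163" --pt "-0.0014 0.222 0.04 0.0139 -0.1197 -0.0163" --pt "-0.0014 0.222 0.04 0.0139 -0.1197 -0.0163" --pt "-0.0014 0.222 0.04 0.0139 -0.1197 -0.0163" --pt "-0.0014 0.222 0.04 0.0139 -0.1197 -0.0163"

```text
clock: 24.43
tcp_pos: [0.6496, -0.012, 0.1837]
orientation: [-0.139, 2.961, -0.014]
contact_force: [-0.2, 0.4, -2.4]
grip_width: 0.0628
gripper_force: 57.0
```

step_arm --pt "-0.0014 0.222 0.02 0.0139 -0.1197 -0.0163" --pt "-0.0014 0.222 0.02 0.0139 -0.1197 -0.0163" --pt "-0.0014 0.222 0.02 0.0139 -0.1197 -0.0163" --pt "-0.0014 0.222 0.02 0.0139 -0.1197 -0.0163" --pt "-0.0014 0.222 0.02 0.0139 -0.1197 -0.0163"

```text
clock: 24.85
tcp_pos: [0.6486, 0.1206, 0.195]
orientation: [-0.048, 2.587, 0.016]
contact_force: [-0.6, 0.6, -3.9]
grip_width: 0.063
gripper_force: 57.1
```

step_arm --pt "0 0 0 0 0 0" --pt "0 0 0 0 0 0" --pt "0 0 0 0 0 0"

```text
clock: 25.1
tcp_pos: [0.6514, 0.1134, 0.1972]
orientation: [-0.035, 2.583, 0.009]
contact_force: [0.0, 0.1, -2.9]
grip_width: 0.063
gripper_force: 57.1
```

Run:
```python
from plan2 import *
o=r.get_obs(); print(o['tcp_pos'],o['orientation'],o['grip_width'],o['joints'].round(2))
place(3,.09)
```

```text
[0.65140794 0.11344757 0.19724533] [-0.03541353  2.5832252   0.00947342] 0.06297386345887429 [-1.11  0.48  0.98  2.11 -0.94  0.31  2.15]
place shift [-0.0002, 0.0038, 0.0007] turn [0.0002, -0.0003, 0.0008] dist 0.002 ang 0.2
```

Run:
```python
from plan2 import *
im=snap('wrist','w7.png')
for i in (3,):
    for n,q in (('bay',[0,0,0]),('lipL',[-27,35,50]),('lipR',[-27,-35,50]),('bkTL',[0,22,106]),('bkTR',[0,-22,106])): print(n,proj('wrist',bay(i)+C@(np.array(q)/1000.)).round(0))
```

```text
bay [255.   3.]
lipL [313.  29.]
lipR [199.  30.]
bkTL [290. 133.]
bkTR [222. 133.]
```

View pics/w7.png

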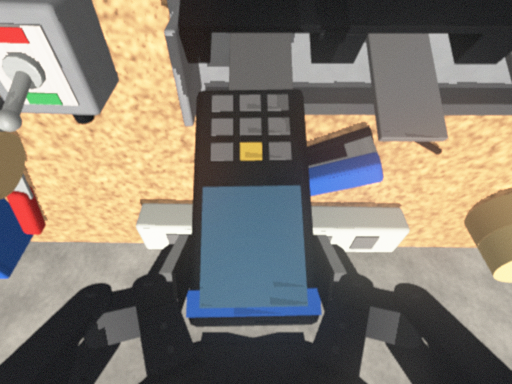

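Backrest 3 is behind the terminal at u≈229–292, about 5 px right of the model. The neighbouring backrest's top edge is at (386..446,139) and the lip edge at v≈30.

Run:
```python
from plan2 import *
for n,q in (('bkTL',[0,22,106]),('bkTR',[0,-22,106]),('bkTLr',[6,22,106]),('bkTRr',[6,-22,106])): print(n,proj('wrist',bay(2)+C@(np.array(q)/1000.)).round(1))
for h in (50,60,70): print(h,[proj('wrist',bay(3)+C@(np.array([0,s,h])/1000.)).round(1).tolist() for s in (22,-22)],[proj('wrist',bay(2)+C@(np.array([0,s,h])/1000.)).round(1).tolist() for s in (22,-22)])
g=cv2.cvtColor(cv2.imread('pics/w7.png'),cv2.COLOR_BGR2GRAY)
for v in (45,60,75): 
    d=np.diff(cv2.GaussianBlur(g,(3,3),0)[v].astype(int)); print(v,[(i,int(d[i])) for i in range(195,460) if abs(d[i])>22])
```

```text
bkTL [443.5 132.9]
bkTR [375.8 133. ]
bkTLr [437.7 136.9]
bkTRr [372.1 137. ]
50 [[286.9, 60.1], [224.2, 60.2]] [[429.5, 59.8], [366.7, 60.0]]
60 [[287.4, 72.3], [223.8, 72.5]] [[431.9, 72.1], [368.2, 72.2]]
70 [[287.8, 84.9], [223.5, 85.0]] [[434.3, 84.7], [369.8, 84.8]]
45 [(210, 27), (290, 29), (291, 25), (308, -27), (309, -54), (310, -46), (360, 25), (361, 43), (362, 41), (365, -36), (366, -39), (430, 23), (449, -48), (450, -52), (451, -26)]
60 [(209, 24), (290, 23), (291, 31), (309, -28), (310, -54), (311, -42), (353, 34), (354, 45), (355, 30), (367, -36), (368, -37), (452, -41), (453, -50), (454, -29)]
75 [(199, 36), (200, 30), (228, -32), (229, -23), (291, 26), (292, 28), (369, -39), (370, -31)]
```

```bash
sed -i 's/\.2125,0\]/.2155,0]/' plan.py
python3 - <<'E'
from plan2 import *
place(3,.05);place(3,.002)
E
```

```text
place shift [-0.0282, 0.0077, -0.0596] turn [0.0001, -0.0003, 0.0008] dist 0.040 ang 0.2
place shift [-0.062, 0.0067, -0.1321] turn [0.0001, -0.0003, 0.0008] dist 0.088 ang 0.2
```

step_arm --pt "0 0.0085 0 0 0 0" --pt "-0.014 0.0082 -0.03 0 0 0" --pt "-0.0282 0.0077 -0.0596 0 0 0" --pt "-0.0282 0.0077 -0.0596 0 0 0" --pt "-0.0282 0.0077 -0.0596 0 0 0"

```text
clock: 25.57
tcp_pos: [0.6332, 0.1201, 0.1607]
orientation: [-0.037, 2.585, 0.012]
contact_force: [1.3, -0.2, -2.9]
grip_width: 0.0627
gripper_force: 57.1
```

step_arm --pt "-0.01 0 -0.021 0 0 0" --pt "-0.02 0 -0.042 0 0 0" --pt "-0.02 0 -0.042 0 0 0" --pt "-0.02 0 -0.042 0 0 0"

```text
clock: 25.9
tcp_pos: [0.6229, 0.1208, 0.1376]
orientation: [-0.032, 2.584, 0.013]
contact_force: [1.1, 0.8, -2.2]
grip_width: 0.0626
gripper_force: 57.4
```

Run:
```python
from plan2 import *
place(3,.002); print(r.get_obs()['contact_force'],r.get_obs()['joints'].round(2))
```

```text
place shift [-0.0146, -0.0053, -0.0328] turn [-0.0009, -0.0005, 0.0012] dist 0.022 ang 0.3
[ 1.08817652  0.82551241 -2.19071943] [-1.01  0.5   0.8   2.2  -1.36  0.17  2.54]
```

step_arm --pt "-0.007 -0.003 -0.016 0 0 0" --pt "-0.0146 -0.005 -0.032 0 0 0" --pt "-0.0146 -0.005 -0.032 0 0 0" --pt "-0.0146 -0.005 -0.032 0 0 0"

```text
clock: 26.23
tcp_pos: [0.6166, 0.1199, 0.1269]
orientation: [-0.035, 2.602, 0.007]
contact_force: [-0.1, -0.1, -3.7]
grip_width: 0.0628
gripper_force: 57.4
```

Run:
```python
from plan2 import *
place(3,.0); o=r.get_obs();print(o['tcp_pos'],o['contact_force'],o['joints'].round(2))
```

```text
place shift [-0.0056, -0.0039, -0.018] turn [0.0008, -0.0063, 0.001] dist 0.012 ang 1.2
[0.61658843 0.11993974 0.12690012] [-0.05068482 -0.05355926 -3.6883498 ] [-1.    0.51  0.78  2.2  -1.37  0.17  2.54]
```

step_arm --pt "0 0 0 0 0 0" --pt "0 0 0 0 0 0" --pt "0 0 0 0 0 0" --pt "0 0 0 0 0 0" --pt "0 0 0 0 0 0" --jaw 0

```text
clock: 26.65
tcp_pos: [0.6166, 0.1199, 0.127]
orientation: [-0.037, 2.602, 0.007]
contact_force: [0.5, 0.1, -0.5]
grip_width: 0.0854
gripper_force: 0.0
```

step_arm --pt "-0.03 0 0.05 0 0 0" --pt "-0.06 0 0.1 0 0 0" --pt "-0.09 0 0.15 0 0 0" --pt "-0.12 0 0.2 0 0 0" --pt "-0.12 0 0.25 0 0 0"

```text
clock: 27.07
tcp_pos: [0.55, 0.1236, 0.2338]
orientation: [-0.043, 2.617, 0.011]
contact_force: [-0.9, -1.3, -0.8]
grip_width: 0.0855
gripper_force: 0.0
```

```bash
python3 - <<'E'
from plan2 import *
o=r.get_obs();print(o['tcp_pos'],o['orientation'],o['contact_force'],o['joints'].round(2))
im=snap('wrist','w8.png')
im=snap('top'); cv2.imwrite('pics/top0.png',im[:,:,::-1])
E
python3 m.py|grep term
```

```text
[0.54995155 0.12363812 0.23375555] [-0.04266814  2.61729093  0.0108141 ] [-0.9400041  -1.34955976 -0.75153021] [-1.6   0.36  1.41  2.26 -0.67  0.37  1.89]Traceback (most recent call last):
  File "m.py", line 15, in <module>
    k=max(cv2.findContours(w,0,1)[0],key=cv2.contourArea); b=cv2.minAreaRect(k); bx=cv2.boxPoints(b)
ValueError: max() iterable argument is empty
```

View pics/w8.png

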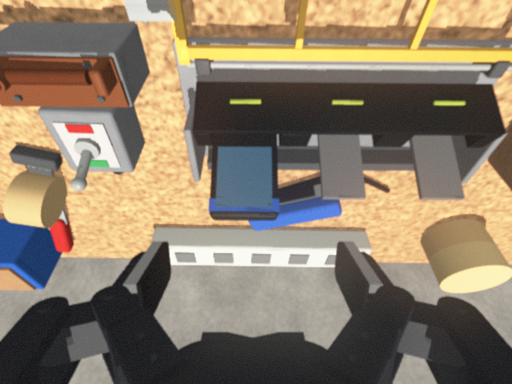

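The blue terminal stands in the right pocket with its keypad hidden behind the lip and its band at about (245,208). The toggle is on. I'll check this numerically and plan the next pick.

```bash
sed -i "s/    k=max(cv2/    if not w.any(): continue\n    k=max(cv2/" m.py; python3 m.py|grep term
cat > chk.py <<'E'
from plan2 import *
def band(f,lo,hi,i,c):
    h=cv2.cvtColor(cv2.imread(f),cv2.COLOR_BGR2HSV); m=cv2.inRange(h,lo,hi); q=[proj('',bay(i)+C@(np.array(p)/1000.),c) for p in ([-22,0,127],[-22,32,127],[-22,-32,127],[-22,32,0],[-22,0,122])]
    u,v=q[0].astype(int); w=np.zeros_like(m); w[max(v-30,0):v+30,max(u-50,0):u+50]=m[max(v-30,0):v+30,max(u-50,0):u+50]; p=np.argwhere(w)[:,::-1]
    print('pred ctr',q[0].round(1),'ends',q[2].round(1),q[1].round(1),'|seen',p.mean(0).round(1),p.min(0),p.max(0))
if __name__=='__main__': band('pics/w8.png',(100,150,70),(125,255,255),3,cam('wrist'))
E
python3 chk.py
python3 - <<'E'
from plan2 import *
p,M,g,G=pick((.429,-.2801),7.0,40,.032,.019); print(p); go([p[0]+.03,p[1],.12],M,'pre')
E
```

```text
term [ 0.4234 -0.2806  0.02  ] yaw 7.4 0.062 0.118
term [ 0.4375 -0.4181  0.02  ] yaw 11.8 0.064 0.123
pred ctr [241.2 209.8] ends [206.  209.8] [276.4 209.9] |seen [272.2 217.8] [210 199] [290 229]
[ 0.46076148 -0.27620018  0.019     ]
pre shift [-0.0996, -0.669, -0.189] turn [-0.0317, 0.3878, 0.0245] dist 0.421 ang 70.2
```

step_arm --pt "-0.033 -0.223 0 -0.0106 0.1293 0.0082" --pt "-0.033 -0.223 0 -0.0106 0.1293 0.0082" --pt "-0.033 -0.223 0 -0.0106 0.1293 0.0082" --pt "-0.033 -0.223 0 -0.0106 0.1293 0.0082" --pt "-0.033 -0.223 0 -0.0106 0.1293 0.0082"

```text
clock: 27.58
tcp_pos: [0.5327, -0.0158, 0.2329]
orientation: [-0.083, 3.024, -0.012]
contact_force: [0.2, -0.6, 0.9]
grip_width: 0.0853
gripper_force: 0.0
```

step_arm --pt "-0.033 -0.223 0 -0.0106 0.1293 0.0082" --pt "-0.033 -0.223 0 -0.0106 0.1293 0.0082" --pt "-0.033 -0.223 0 -0.0106 0.1293 0.0082" --pt "-0.033 -0.223 0 -0.0106 0.1293 0.0082" --pt "-0.033 -0.223 0 -0.0106 0.1293 0.0082"

```text
clock: 28.0
tcp_pos: [0.5117, -0.1469, 0.2299]
orientation: [0.127, -2.846, 0.035]
contact_force: [0.5, 0.6, 0.1]
grip_width: 0.0856
gripper_force: 0.0
```

step_arm --pt "-0.033 -0.223 -0.1 -0.0106 0.1293 0.0082" --pt "-0.033 -0.223 -0.19 -0.0106 0.1293 0.0082" --pt "-0.033 -0.223 -0.19 -0.0106 0.1293 0.0082" --pt "-0.033 -0.223 -0.19 -0.0106 0.1293 0.0082" --pt "-0.033 -0.223 -0.19 -0.0106 0.1293 0.0082"

```text
clock: 28.42
tcp_pos: [0.489, -0.2775, 0.1098]
orientation: [0.152, -2.432, 0.048]
contact_force: [-1.5, 0.6, 0.2]
grip_width: 0.0855
gripper_force: 0.0
```

step_arm --pt "0 0 0 0 0 0" --pt "0 0 0 0 0 0" --pt "0 0 0 0 0 0"

```text
clock: 28.67
tcp_pos: [0.4924, -0.2758, 0.1194]
orientation: [0.152, -2.443, 0.057]
contact_force: [-0.3, -0.6, 1.0]
grip_width: 0.0853
gripper_force: 0.0
```

```bash
cat > term.py <<'E'
from plan2 import *
lo,hi={'orange':((3,140,120),(14,255,255)),'green':((50,110,50),(85,255,255))}[sys.argv[1]]
c=cam('wrist'); im=snap('wrist','wt_%s.png'%sys.argv[1]); o=r.get_obs(); print(o['tcp_pos'].round(4),o['joints'].round(2))
h=cv2.cvtColor(im,cv2.COLOR_RGB2HSV); v=h[:,:,2]
# dark slab + screen: not cork (cork hue 8-20, bright)
m=((v<75)|((h[:,:,0]>90)&(h[:,:,0]<125)&(h[:,:,1]>50))|((h[:,:,1]<60)&(v<170))).astype(np.uint8)*255
m|=cv2.inRange(h,lo,hi)*(1 if sys.argv[1]=='green' else 0)
m[255:]=0; m=cv2.morphologyEx(m,cv2.MORPH_OPEN,np.ones((3,3))); m=cv2.morphologyEx(m,cv2.MORPH_CLOSE,np.ones((7,7)))
p0=proj('wrist',[float(sys.argv[2]),float(sys.argv[3]),.02],c); print('exp',p0.round(0))
k=[x for x in cv2.findContours(m,0,1)[0] if cv2.pointPolygonTest(x,tuple(map(float,p0)),True)>-15]
k=max(k,key=cv2.contourArea); print('bbox',cv2.boundingRect(k),'area',cv2.contourArea(k)); x,y,w,hh=cv2.boundingRect(k)
pts=k[:,0,:]; 
for vv in (y+2,y+10,y+25): s=pts[abs(pts[:,1]-vv)<3]; print('row',vv,s[:,0].min() if len(s) else None,s[:,0].max() if len(s) else None)
f=onz('wrist',(x+w/2,y),.022,c); print('foot approx',f)
E
python3 term.py orange .429 -.2801
```

```text
[ 0.4927 -0.2757  0.1198] [-0.28  1.01  0.94  1.56 -0.32  1.47  2.42]
exp [257. 203.]
bbox (220, 144, 72, 111) area 7215.0
row 146 224 285
row 154 224 285
row 169 223 286
foot approx [ 0.36803263 -0.28818523  0.022     ]
```

Run:
```python
from plan2 import *
go([.4618,-.2762,.019],toolR(np.radians(7),np.radians(40)))
```

```text
shift [-0.0515, -0.0008, -0.168] turn [0.0005, 0.0012, -0.001] dist 0.105 ang 0.3
```

step_arm --pt "-0.018 0 -0.06 0 0 0" --pt "-0.036 0 -0.12 0 0 0" --pt "-0.0515 0 -0.168 0 0 0" --pt "-0.0515 0 -0.168 0 0 0" --pt "-0.0515 0 -0.168 0 0 0"

```text
clock: 29.13
tcp_pos: [0.4609, -0.2759, 0.0184]
orientation: [0.152, -2.439, 0.058]
contact_force: [0.4, 0.4, 0.6]
grip_width: 0.0853
gripper_force: 0.0
```

step_arm --pt "0 0 0 0 0 0" --pt "0 0 0 0 0 0" --pt "0 0 0 0 0 0" --pt "0 0 0 0 0 0" --pt "0 0 0 0 0 0" --jaw 1

```text
clock: 29.55
tcp_pos: [0.4626, -0.2776, 0.0202]
orientation: [0.15, -2.442, 0.061]
contact_force: [0.9, 1.5, 6.5]
grip_width: 0.0629
gripper_force: 55.2
```

Run:
```python
from plan2 import *
held([.3655,-.288]); print(r.get_obs()['contact_force'],r.get_obs()['joints'].round(2)); place(2,.09)
```

```text
tcp [ 0.4626 -0.2776  0.0202] yaw 7.14 g [ 0.0976 -0.0018  0.0202] w 0.0628821040323548 55.20877540111542
[0.90824187 1.4627769  6.52342597] [-0.26  1.11  0.87  1.65 -0.39  1.3   2.42]
place shift [0.3083, 0.8271, 0.2997] turn [0.0278, -0.3602, -0.0269] dist 0.559 ang 65.2
```

step_arm --pt "0 0 0.065 0 0 0" --pt "0 0 0.13 0 0 0" --pt "0 0 0.195 0 0 0" --pt "0 0 0.26 0 0 0" --pt "0 0 0.32 0 0 0"

```text
clock: 29.97
tcp_pos: [0.4609, -0.2775, 0.2131]
orientation: [0.149, -2.442, 0.06]
contact_force: [0.4, 0.3, -2.2]
grip_width: 0.0625
gripper_force: 56.5
```

step_arm --pt "0.103 0.2757 0.03 0.0093 -0.12 -0.009" --pt "0.103 0.2757 0.03 0.0093 -0.12 -0.009" --pt "0.103 0.2757 0.03 0.0093 -0.12 -0.009" --pt "0.103 0.2757 0.03 0.0093 -0.12 -0.009" --pt "0.103 0.2757 0.03 0.0093 -0.12 -0.009"

```text
clock: 30.38
tcp_pos: [0.5247, -0.1052, 0.2296]
orientation: [0.136, -2.824, 0.034]
contact_force: [1.1, 1.0, -3.6]
grip_width: 0.0627
gripper_force: 56.7
```

step_arm --pt "0.103 0.2757 0 0.0093 -0.12 -0.009" --pt "0.103 0.2757 0 0.0093 -0.12 -0.009" --pt "0.103 0.2757 0 0.0093 -0.12 -0.009" --pt "0.103 0.2757 0 0.0093 -0.12 -0.009" --pt "0.103 0.2757 0 0.0093 -0.12 -0.009"

```text
clock: 30.8
tcp_pos: [0.5844, 0.0621, 0.228]
orientation: [-0.103, 3.082, -0.009]
contact_force: [0.4, 1.7, -2.0]
grip_width: 0.0623
gripper_force: 56.8
```

step_arm --pt "0.103 0.2757 -0.04 0.0093 -0.12 -0.009" --pt "0.103 0.2757 -0.04 0.0093 -0.12 -0.009" --pt "0.103 0.2757 -0.04 0.0093 -0.12 -0.009" --pt "0.103 0.2757 -0.04 0.0093 -0.12 -0.009" --pt "0.103 0.2757 -0.04 0.0093 -0.12 -0.009"

```text
clock: 31.22
tcp_pos: [0.6442, 0.2281, 0.2019]
orientation: [-0.049, 2.71, 0.015]
contact_force: [-0.0, 2.6, -2.5]
grip_width: 0.0627
gripper_force: 56.9
```

step_arm --pt "0 0 0 0 0 0" --pt "0 0 0 0 0 0" --pt "0 0 0 0 0 0"

```text
clock: 31.47
tcp_pos: [0.6461, 0.218, 0.2043]
orientation: [-0.035, 2.707, 0.008]
contact_force: [-0.5, -0.4, -2.8]
grip_width: 0.0626
gripper_force: 56.9
```

```bash
cat > al.py <<'E'
from plan2 import *
i=int(sys.argv[1]); o=r.get_obs(); print(o['tcp_pos'],o['joints'].round(2)); place(i,.09); place(i,.05); place(i,.001)
im=snap('wrist','al%d.png'%i); g=cv2.GaussianBlur(cv2.cvtColor(im,cv2.COLOR_RGB2GRAY),(3,3),0).astype(int)
for h in (50,58,66,74):
    a,b=[proj('wrist',bay(i)+C@(np.array([0,s,h])/1000.)) for s in (-22,22)]; v=int(round(a[1]))
    if 0<=v<384:
        d=np.diff(g[v]); print(h,v,a[0].round(1),b[0].round(1),[(j,int(d[j])) for j in range(max(int(a[0])-25,0),min(int(b[0])+25,510)) if abs(d[j])>18 and abs(d[j])==abs(d[max(j-3,0):j+4]).max()])
E
python3 al.py 2
```

```text
[0.64607984 0.21798437 0.20427904] [-1.3   0.62  1.11  1.96 -0.79  0.57  1.82]
place shift [0.0025, 0.0011, -0.0071] turn [-0.0006, -0.0014, -0.0] dist 0.005 ang 0.3
place shift [-0.0257, 0.0003, -0.0676] turn [-0.0006, -0.0014, -0.0] dist 0.043 ang 0.3
place shift [-0.0602, -0.0008, -0.1416] turn [-0.0006, -0.0014, -0.0] dist 0.092 ang 0.3
50 79 225.5 282.0 [(207, 25), (281, 34), (298, -55)]
58 87 225.1 282.5 [(281, 31)]
66 95 224.8 282.9 [(224, -35), (282, 31)]
74 104 224.4 283.4 [(204, -32), (300, 27)]
```

step_arm --pt "0.002 0.001 -0.008 0 0 0" --pt "-0.012 0.0 -0.038 0 -0.001 0" --pt "-0.0257 0.0 -0.0676 0 -0.001 0" --pt "-0.0257 0.0 -0.0676 0 -0.001 0" --pt "-0.0257 0 -0.0676 0 -0.001 0"

```text
clock: 31.93
tcp_pos: [0.6298, 0.2181, 0.1624]
orientation: [-0.034, 2.706, 0.007]
contact_force: [0.6, -0.2, -1.5]
grip_width: 0.0625
gripper_force: 56.9
```

step_arm --pt "-0.01 0 -0.021 0 0 0" --pt "-0.02 0 -0.042 0 0 0" --pt "-0.027 0 -0.058 0 0 0" --pt "-0.027 0 -0.058 0 0 0" --pt "-0.027 0 -0.058 0 0 0"

```text
clock: 32.35
tcp_pos: [0.6151, 0.2188, 0.1291]
orientation: [-0.035, 2.703, 0.008]
contact_force: [0.8, -0.3, -2.2]
grip_width: 0.0626
gripper_force: 56.9
```

Run:
```python
from plan2 import *
o=r.get_obs();print(o['tcp_pos'],o['contact_force'],o['joints'].round(2)); place(2,.001)
```

```text
[0.61513395 0.21881089 0.12911933] [ 0.75906979 -0.28632068 -2.1613179 ] [-1.23  0.63  0.94  2.07 -0.92  0.38  1.91]
place shift [-0.0086, -0.0021, -0.0163] turn [-0.0008, -0.0, -0.0001] dist 0.011 ang 0.1
```

step_arm --pt "-0.004 -0.001 -0.008 0 0 0" --pt "-0.0086 -0.001 -0.0155 0 0 0" --pt "-0.0086 -0.001 -0.0155 0 0 0"

```text
clock: 32.6
tcp_pos: [0.6131, 0.2184, 0.1226]
orientation: [-0.033, 2.694, 0.01]
contact_force: [1.1, -1.3, 11.1]
grip_width: 0.0629
gripper_force: 58.0
```

step_arm --pt "0 0 0 0 0 0" --pt "0 0 0 0 0 0" --pt "0 0 0 0 0 0" --pt "0 0 0 0 0 0" --pt "0 0 0 0 0 0" --jaw 0

```text
clock: 33.02
tcp_pos: [0.6088, 0.2185, 0.1186]
orientation: [-0.036, 2.704, 0.008]
contact_force: [-0.5, 0.2, -1.0]
grip_width: 0.0855
gripper_force: 0.0
```

step_arm --pt "-0.022 0 0.05 0 0 0" --pt "-0.045 0 0.1 0 0 0" --pt "-0.068 0 0.15 0 0 0" --pt "-0.09 0 0.2 0 0 0" --pt "-0.09 0 0.2 0 0 0"

```text
clock: 33.43
tcp_pos: [0.5551, 0.2201, 0.2431]
orientation: [-0.038, 2.699, 0.012]
contact_force: [0.7, -0.6, 0.1]
grip_width: 0.0854
gripper_force: 0.0
```

step_arm --pt "0 0 0 0 0 0" --pt "0 0 0 0 0 0" --pt "0 0 0 0 0 0"

```text
clock: 33.68
tcp_pos: [0.5545, 0.2181, 0.2376]
orientation: [-0.036, 2.705, 0.007]
contact_force: [-0.2, -0.2, -0.3]
grip_width: 0.0852
gripper_force: 0.0
```

```bash
python3 - <<'E'
from chk import *
o=r.get_obs();print(o['tcp_pos'],o['contact_force'],o['joints'].round(2)); c=cam('wrist'); snap('wrist','w9.png')
band('pics/w9.png',(100,150,70),(125,255,255),3,c)
band('pics/w9.png',(3,170,130),(10,255,255),2,c)
im=snap('top'); cv2.imwrite('pics/top0.png',im[:,:,::-1])
p,M,g,G=pick((.438,-.418),11.8,40,.032,.019); print(p); go([p[0]+.03,p[1],.12],M,'pre')
E
python3 m.py|grep term
```

```text
[0.55451013 0.21814026 0.23759859] [-0.23572525 -0.23149503 -0.31223197] [-1.63  0.52  1.37  2.11 -0.69  0.58  1.72]
pred ctr [140.3 212.5] ends [105.1 212.6] [175.5 212.4] |seen [144.4 210. ] [106 200] [189 234]
pred ctr [250.3 212.3] ends [215.1 212.4] [285.6 212.3] |seen [241.3 208.7] [217 202] [285 214]
[ 0.46932376 -0.41145613  0.019     ]
pre shift [-0.0924, -1.0485, -0.1961] turn [-0.0414, 0.3591, 0.0511] dist 0.642 ang 65.7
term [ 0.4375 -0.4181  0.02  ] yaw 11.8 0.064 0.123
```

step_arm --pt "-0.023 -0.262 0 -0.0104 0.0898 0.0128" --pt "-0.023 -0.262 0 -0.0104 0.0898 0.0128" --pt "-0.023 -0.262 0 -0.0104 0.0898 0.0128" --pt "-0.023 -0.262 0 -0.0104 0.0898 0.0128" --pt "-0.023 -0.262 0 -0.0104 0.0898 0.0128"

```text
clock: 34.2
tcp_pos: [0.5405, 0.0518, 0.2392]
orientation: [-0.087, 2.985, -0.023]
contact_force: [-0.2, -1.1, 0.4]
grip_width: 0.0855
gripper_force: 0.0
```

step_arm --pt "-0.023 -0.262 0 -0.0104 0.0898 0.0128" --pt "-0.023 -0.262 0 -0.0104 0.0898 0.0128" --pt "-0.023 -0.262 0 -0.0104 0.0898 0.0128" --pt "-0.023 -0.262 0 -0.0104 0.0898 0.0128" --pt "-0.023 -0.262 0 -0.0104 0.0898 0.0128"

```text
clock: 34.62
tcp_pos: [0.5252, -0.106, 0.239]
orientation: [0.153, -3.008, 0.056]
contact_force: [-1.7, -0.8, 0.8]
grip_width: 0.0857
gripper_force: 0.0
```

step_arm --pt "-0.023 -0.262 0 -0.0104 0.0898 0.0128" --pt "-0.023 -0.262 0 -0.0104 0.0898 0.0128" --pt "-0.023 -0.262 0 -0.0104 0.0898 0.0128" --pt "-0.023 -0.262 0 -0.0104 0.0898 0.0128" --pt "-0.023 -0.262 0 -0.0104 0.0898 0.0128"

```text
clock: 35.03
tcp_pos: [0.51, -0.2611, 0.2384]
orientation: [0.202, -2.719, 0.076]
contact_force: [-2.0, 0.8, 1.5]
grip_width: 0.0856
gripper_force: 0.0
```

step_arm --pt "-0.023 -0.262 -0.1 -0.0104 0.0898 0.0128" --pt "-0.023 -0.262 -0.196 -0.0104 0.0898 0.0128" --pt "-0.023 -0.262 -0.196 -0.0104 0.0898 0.0128" --pt "-0.023 -0.262 -0.196 -0.0104 0.0898 0.0128" --pt "-0.023 -0.262 -0.196 -0.0104 0.0898 0.0128"

```text
clock: 35.45
tcp_pos: [0.498, -0.412, 0.1165]
orientation: [0.251, -2.43, 0.086]
contact_force: [-1.6, 0.4, -0.3]
grip_width: 0.0855
gripper_force: 0.0
```

step_arm --pt "0 0 0 0 0 0" --pt "0 0 0 0 0 0" --pt "0 0 0 0 0 0"

```text
clock: 35.7
tcp_pos: [0.4997, -0.4102, 0.1208]
orientation: [0.252, -2.434, 0.089]
contact_force: [0.6, -0.2, 0.4]
grip_width: 0.0853
gripper_force: 0.0
```

```bash
python3 term.py green .44 -.4176
```

```text
[ 0.5004 -0.4098  0.1214] [-0.08  1.08  0.94  1.41 -0.26  1.44  2.59]
exp [258. 208.]
bbox (220, 148, 71, 107) area 6957.5
row 150 224 285
row 158 224 285
row 173 223 286
foot approx [ 0.38009682 -0.43205768  0.022     ]
```

Run:
```python
from plan2 import *
go([.4725,-.4117,.019],toolR(np.radians(11.8),np.radians(40)))
```

```text
shift [-0.0465, -0.0032, -0.1707] turn [-0.0006, 0.0006, -0.0003] dist 0.106 ang 0.2
```

step_arm --pt "-0.016 -0.002 -0.06 0 0 0" --pt "-0.033 -0.003 -0.12 0 0 0" --pt "-0.0465 -0.003 -0.17 0 0 0" --pt "-0.0465 -0.003 -0.17 0 0 0" --pt "-0.0465 -0.003 -0.17 0 0 0"

```text
clock: 36.17
tcp_pos: [0.4723, -0.4108, 0.0194]
orientation: [0.255, -2.432, 0.089]
contact_force: [-0.1, 0.7, 1.0]
grip_width: 0.0854
gripper_force: 0.0
```

step_arm --pt "0 0 0 0 0 0" --pt "0 0 0 0 0 0" --pt "0 0 0 0 0 0" --pt "0 0 0 0 0 0" --pt "0 0 0 0 0 0" --jaw 1

```text
clock: 36.58
tcp_pos: [0.4741, -0.413, 0.0223]
orientation: [0.254, -2.437, 0.094]
contact_force: [2.2, 2.2, 6.6]
grip_width: 0.0623
gripper_force: 55.2
```

```bash
sed -i 's/CX,CZ=.046,.021/CX,CZ=.046,.024/' plan.py
python3 - <<'E'
from plan2 import *
held([.3775,-.4315]); print(r.get_obs()['contact_force'],r.get_obs()['joints'].round(2)); place(1,.09)
E
```

```text
tcp [ 0.4741 -0.413   0.0223] yaw 11.92 g [ 0.0984 -0.0018  0.0223] w 0.06233646760072704 55.19953787326813
[2.24990776 2.17082513 6.6066174 ] [-0.07  1.17  0.88  1.48 -0.31  1.28  2.57]
place shift [0.2814, 1.2192, 0.3038] turn [0.0429, -0.359, -0.0505] dist 0.773 ang 65.7
```

step_arm --pt "0 0 0.065 0 0 0" --pt "0 0 0.13 0 0 0" --pt "0 0 0.195 0 0 0" --pt "0 0 0.26 0 0 0" --pt "0 0 0.32 0 0 0"

```text
clock: 37.0
tcp_pos: [0.4722, -0.4124, 0.215]
orientation: [0.252, -2.437, 0.092]
contact_force: [1.3, 0.5, -2.1]
grip_width: 0.0626
gripper_force: 55.8
```

step_arm --pt "0.03 0.305 0.03 0.0107 -0.0897 -0.0126" --pt "0.03 0.305 0.03 0.0107 -0.0897 -0.0126" --pt "0.03 0.305 0.03 0.0107 -0.0897 -0.0126" --pt "0.03 0.305 0.03 0.0107 -0.0897 -0.0126" --pt "0.03 0.305 0.03 0.0107 -0.0897 -0.0126"

```text
clock: 37.42
tcp_pos: [0.4913, -0.2241, 0.2308]
orientation: [0.225, -2.726, 0.066]
contact_force: [1.3, 1.0, -2.2]
grip_width: 0.0623
gripper_force: 56.0
```

step_arm --pt "0.03 0.305 0 0.0107 -0.0897 -0.0126" --pt "0.03 0.305 0 0.0107 -0.0897 -0.0126" --pt "0.03 0.305 0 0.0107 -0.0897 -0.0126" --pt "0.03 0.305 0 0.0107 -0.0897 -0.0126" --pt "0.03 0.305 0 0.0107 -0.0897 -0.0126"

```text
clock: 37.83
tcp_pos: [0.5082, -0.0402, 0.2301]
orientation: [0.184, -3.009, 0.04]
contact_force: [0.3, -0.1, -3.1]
grip_width: 0.0625
gripper_force: 56.2
```

step_arm --pt "0.03 0.305 0 0.0107 -0.0897 -0.0126" --pt "0.03 0.305 0 0.0107 -0.0897 -0.0126" --pt "0.03 0.305 0 0.0107 -0.0897 -0.0126" --pt "0.03 0.305 0 0.0107 -0.0897 -0.0126" --pt "0.03 0.305 0 0.0107 -0.0897 -0.0126"

```text
clock: 38.25
tcp_pos: [0.5248, 0.1415, 0.23]
orientation: [-0.115, 2.985, -0.01]
contact_force: [0.7, 0.6, -1.8]
grip_width: 0.0628
gripper_force: 56.3
```

step_arm --pt "0.03 0.305 0 0.0107 -0.0897 -0.0126" --pt "0.03 0.305 0 0.0107 -0.0897 -0.0126" --pt "0.03 0.305 0 0.0107 -0.0897 -0.0126" --pt "0.03 0.305 0 0.0107 -0.0897 -0.0126" --pt "0.03 0.305 0 0.0107 -0.0897 -0.0126"

```text
clock: 38.67
tcp_pos: [0.5421, 0.3275, 0.2295]
orientation: [-0.051, 2.705, 0.018]
contact_force: [0.2, 1.0, -0.5]
grip_width: 0.0624
gripper_force: 56.3
```

step_arm --pt "0 0 0 0 0 0" --pt "0 0 0 0 0 0"

```text
clock: 38.83
tcp_pos: [0.5437, 0.3212, 0.2299]
orientation: [-0.044, 2.704, 0.013]
contact_force: [-0.9, -0.1, -1.2]
grip_width: 0.0622
gripper_force: 56.3
```

Run:
```python
from plan2 import *
print(r.get_obs()['joints'].round(2),r.get_obs()['tcp_pos']); place(1,.09)
```

```text
[-1.7   0.62  1.31  2.02 -0.69  0.62  1.54] [0.54366973 0.32123765 0.22992133]
place shift [0.1655, -0.0045, -0.0422] turn [-0.0009, -0.0011, -0.0017] dist 0.103 ang 0.4
```

step_arm --pt "0.06 -0.004 0 0 0 0" --pt "0.12 -0.004 0 0 0 0" --pt "0.166 -0.004 -0.02 0 0 0" --pt "0.166 -0.004 -0.042 0 0 0" --pt "0.166 -0.004 -0.042 0 0 0"

```text
clock: 39.25
tcp_pos: [0.6435, 0.3138, 0.2026]
orientation: [-0.034, 2.708, 0.009]
contact_force: [-1.1, -0.3, -1.9]
grip_width: 0.0624
gripper_force: 56.3
```

step_arm --pt "0 0 0 0 0 0" --pt "0 0 0 0 0 0" --pt "0 0 0 0 0 0"

```text
clock: 39.5
tcp_pos: [0.6427, 0.3176, 0.2047]
orientation: [-0.041, 2.705, 0.013]
contact_force: [-0.0, -0.1, -1.4]
grip_width: 0.0621
gripper_force: 56.3
```

```bash
python3 al.py 1
```

```text
[0.64271063 0.31760671 0.20472879] [-1.4   0.7   1.11  1.86 -0.75  0.62  1.63]
place shift [0.0004, 0.0016, -0.0002] turn [-0.0011, -0.0012, -0.0009] dist 0.001 ang 0.3
place shift [-0.0277, 0.0007, -0.0607] turn [-0.0011, -0.0012, -0.0009] dist 0.040 ang 0.3
place shift [-0.0622, -0.0003, -0.1347] turn [-0.0011, -0.0012, -0.0009] dist 0.089 ang 0.3
50 80 224.5 281.5 [(207, 21), (208, 21), (281, 38), (298, -56)]
58 88 224.1 281.9 [(208, -21), (224, -33), (282, 32), (303, -35)]
66 96 223.7 282.4 [(224, -38), (282, 34), (302, -30)]
74 105 223.3 282.8 [(204, -20), (299, 43), (305, -34)]
```

Alignment is exact. Now I lower it in.

step_arm --pt "-0.014 0.001 -0.03 -0.001 -0.001 -0.001" --pt "-0.0277 0.001 -0.0607 -0.001 -0.001 -0.001" --pt "-0.0277 0.001 -0.0607 -0.001 -0.001 -0.001" --pt "-0.0277 0.001 -0.0607 -0.001 -0.001 -0.001"

```text
clock: 39.88
tcp_pos: [0.6258, 0.3186, 0.1673]
orientation: [-0.039, 2.703, 0.006]
contact_force: [0.3, -0.1, -1.3]
grip_width: 0.0624
gripper_force: 56.2
```

step_arm --pt "-0.01 0 -0.021 0 0 0" --pt "-0.02 0 -0.042 0 0 0" --pt "-0.03 0 -0.064 0 0 0" --pt "-0.0335 0 -0.072 0 0 0" --pt "-0.0335 0 -0.072 0 0 0"

```text
clock: 40.3
tcp_pos: [0.6076, 0.3182, 0.1254]
orientation: [-0.037, 2.7, 0.007]
contact_force: [-0.1, 0.1, -1.7]
grip_width: 0.0623
gripper_force: 56.3
```

step_arm --pt "0 0 0 0 0 0" --pt "0 0 0 0 0 0" --pt "0 0 0 0 0 0"

```text
clock: 40.55
tcp_pos: [0.6072, 0.3182, 0.1251]
orientation: [-0.037, 2.701, 0.007]
contact_force: [0.1, -0.3, -2.1]
grip_width: 0.0625
gripper_force: 56.3
```

Run:
```python
from plan2 import *
o=r.get_obs();print(o['tcp_pos'],o['contact_force'],o['joints'].round(2)); place(1,.001)
```

```text
[0.60722023 0.31819005 0.12512283] [ 0.05223705 -0.28033639 -2.07654186] [-1.39  0.73  0.98  1.98 -0.86  0.44  1.68]
place shift [-0.0031, -0.0013, -0.002] turn [0.0001, -0.0, 0.0002] dist 0.002 ang 0.0
```

step_arm --pt "0 0 0 0 0 0" --pt "0 0 0 0 0 0" --pt "0 0 0 0 0 0" --pt "0 0 0 0 0 0" --pt "0 0 0 0 0 0" --jaw 0

```text
clock: 40.97
tcp_pos: [0.6068, 0.3181, 0.1245]
orientation: [-0.037, 2.701, 0.006]
contact_force: [0.7, -0.5, 0.7]
grip_width: 0.085
gripper_force: 0.0
```

step_arm --pt "-0.022 0 0.05 0 0 0" --pt "-0.045 0 0.1 0 0 0" --pt "-0.068 0 0.15 0 0 0" --pt "-0.09 0 0.2 0 0 0" --pt "-0.09 0 0.2 0 0 0"

```text
clock: 41.38
tcp_pos: [0.5531, 0.3196, 0.2491]
orientation: [-0.038, 2.697, 0.012]
contact_force: [0.4, 0.7, -0.3]
grip_width: 0.0854
gripper_force: 0.0
```

step_arm --pt "-0.05 -0.05 0 0 0 0" --pt "-0.05 -0.09 0 0 0 0" --pt "-0.05 -0.09 0 0 0 0" --pt "-0.05 -0.09 0 0 0 0" --pt "-0.05 -0.09 0 0 0 0"

```text
clock: 41.8
tcp_pos: [0.5229, 0.2647, 0.2445]
orientation: [-0.037, 2.701, 0.008]
contact_force: [-0.1, -0.3, 0.3]
grip_width: 0.0855
gripper_force: 0.0
```

Run:
```python
from chk import *
o=r.get_obs();print(o['tcp_pos'],o['contact_force'],o['joints'].round(2)); c=cam('wrist'); snap('wrist','w10.png')
band('pics/w10.png',(100,150,70),(125,255,255),3,c)
band('pics/w10.png',(3,170,130),(10,255,255),2,c)
band('pics/w10.png',(45,100,40),(90,255,255),1,c)
h=cv2.cvtColor(cv2.imread('pics/w10.png'),cv2.COLOR_BGR2HSV); m=cv2.inRange(h,(20,150,100),(32,255,255))
for u in (200,230,280,310):
    v=np.flatnonzero(m[:,u]); print(u,v.tolist()[:60])
print([proj('',RK+Rz(PSI)@np.array([-.07,y,.036]),c).round(1) for y in (-.1,0,.1)])
go(RK+Rz(PSI)@np.array([-.07,0,.13]),toolR(PSI-np.pi/2,0),'pre')
```

```text
[0.52292443 0.26474039 0.24450229] [-0.13155548 -0.30421113  0.33509713] [-1.77  0.52  1.41  2.12 -0.6   0.59  1.55]
pred ctr [101.5 229.5] ends [ 69.3 229.5] [133.8 229.5] |seen [109.5 224.9] [ 71 215] [142 232]
pred ctr [202.5 229.5] ends [170.2 229.5] [234.8 229.4] |seen [198.4 225. ] [172 217] [235 229]
pred ctr [303.5 229.4] ends [271.2 229.4] [335.8 229.4] |seen [303.4 224.7] [271 218] [334 229]
200 [22, 23, 24, 25, 26, 27, 29, 32, 33, 34, 84, 85, 86]
230 [22, 23, 24, 25, 32, 33, 34, 86]
280 [23, 27, 28, 32, 33, 34, 86]
310 [23, 32, 33, 34, 86]
[array([89.7, 30.3]), array([198.4,  30.1]), array([307.2,  30. ])]
pre shift [-0.0859, -0.086, -0.1908] turn [0.107, 0.1127, -0.4908] dist 0.136 ang 92.7
```

View pics/w10.png

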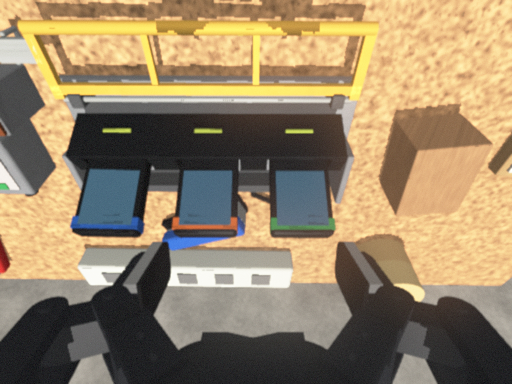

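All three terminals stand in their pockets with bands at v≈225. The guard rail is at v≈28 with uprights at u≈148 and 255. Next I turn the tool to pinch the rail.

step_arm --pt "-0.0286 -0.0287 0 0.0357 0.0376 -0.1636" --pt "-0.0286 -0.0287 0 0.0357 0.0376 -0.1636" --pt "-0.0286 -0.0287 0 0.0357 0.0376 -0.1636" --pt "-0.0286 -0.0287 0 0.0357 0.0376 -0.1636" --pt "-0.0286 -0.0287 0 0.0357 0.0376 -0.1636" --jaw 0.5 --squeeze 30

```text
clock: 42.27
tcp_pos: [0.5066, 0.2485, 0.2446]
orientation: [0.713, 2.739, 0.004]
contact_force: [-0.4, 0.6, 0.4]
grip_width: 0.0429
gripper_force: 0.0
```

step_arm --pt "-0.0286 -0.0287 0 0.0357 0.0376 -0.1636" --pt "-0.0286 -0.0287 0 0.0357 0.0376 -0.1636" --pt "-0.0286 -0.0287 0 0.0357 0.0376 -0.1636" --pt "-0.0286 -0.0287 0 0.0357 0.0376 -0.1636" --pt "-0.0286 -0.0287 0 0.0357 0.0376 -0.1636"

```text
clock: 42.68
tcp_pos: [0.4896, 0.2305, 0.2444]
orientation: [1.471, 2.593, 0.002]
contact_force: [0.1, 0.2, 0.9]
grip_width: 0.0426
gripper_force: 0.0
```

step_arm --pt "-0.0286 -0.0287 -0.04 0.0357 0.0376 -0.1636" --pt "-0.0286 -0.0287 -0.08 0.0357 0.0376 -0.1636" --pt "-0.0286 -0.0287 -0.12 0.0357 0.0376 -0.1636" --pt "-0.0286 -0.0287 -0.16 0.0357 0.0376 -0.1636" --pt "-0.0286 -0.0287 -0.16 0.0357 0.0376 -0.1636"

```text
clock: 43.1
tcp_pos: [0.4702, 0.212, 0.1443]
orientation: [-2.193, -2.244, 0.008]
contact_force: [-0.4, -0.5, -0.2]
grip_width: 0.0427
gripper_force: 0.0
```

step_arm --pt "0 0 0 0 0 0" --pt "0 0 0 0 0 0" --pt "0 0 0 0 0 0"

```text
clock: 43.35
tcp_pos: [0.4718, 0.2128, 0.1486]
orientation: [2.187, 2.256, 0.001]
contact_force: [0.8, 0.6, -0.2]
grip_width: 0.0425
gripper_force: 0.0
```

Run:
```python
from plan2 import *
o=r.get_obs();print(o['tcp_pos'],o['grip_width'],o['joints'].round(2))
go(RK+Rz(PSI)@np.array([-.071,0,.034]),toolR(PSI-np.pi/2,0),'pinch')
c=cam('wrist');h=cv2.cvtColor(snap('wrist','w11.png'),cv2.COLOR_RGB2HSV); m=cv2.inRange(h,(20,150,90),(32,255,255))
a=[proj('',RK+Rz(PSI)@np.array([-.07,y,.0365]),c) for y in (-.03,0.,.03)]; print(np.round(a,1))
for q in a:
    v=int(q[1]); 
    if 0<=v<384: u=np.flatnonzero(m[v]); print(v,u.min() if len(u) else None,u.max() if len(u) else None,len(u))
```

```text
[0.47184006 0.21282208 0.14864853] 0.04253628109441909 [-1.44  0.76  1.31  2.07 -0.88  1.04  0.36]
pinch shift [-0.0022, 0.001, -0.1911] turn [-0.0002, 0.0002, -0.0005] dist 0.115 ang 0.1
[[252.2 219.8]
 [252.2 188.7]
 [252.3 155.2]]
219 248 309 9
188 251 251 1
155 245 313 8
```

step_arm --pt "-0.002 0.001 -0.06 0 0 0" --pt "-0.002 0.001 -0.12 0 0 0" --pt "-0.002 0.001 -0.187 0 0 0" --pt "-0.002 0.001 -0.187 0 0 0" --pt "-0.002 0.001 -0.187 0 0 0"

```text
clock: 43.82
tcp_pos: [0.4693, 0.2129, 0.036]
orientation: [-2.187, -2.253, 0.003]
contact_force: [-0.1, 0.2, 0.7]
grip_width: 0.043
gripper_force: 0.0
```

step_arm --pt "0 0 0 0 0 0" --pt "0 0 0 0 0 0" --pt "0 0 0 0 0 0" --pt "0 0 0 0 0 0" --pt "0 0 0 0 0 0" --jaw 1

```text
clock: 44.23
tcp_pos: [0.4697, 0.2133, 0.0382]
orientation: [-2.187, -2.251, -0.003]
contact_force: [-6.5, -0.7, 9.9]
grip_width: 0.0104
gripper_force: 29.2
```

step_arm --pt "0.0042 0 0.0312 0 0 0" --pt "0.0155 0.0005 0.058 0 0 0" --pt "0.033 0.001 0.0813 0 0 0" --pt "0.0557 0.0015 0.0995 0 0 0" --pt "0.0767 0.002 0.1097 0 0 0"

```text
clock: 44.65
tcp_pos: [0.5118, 0.2142, 0.1045]
orientation: [-2.182, -2.246, 0.007]
contact_force: [-11.4, 1.2, 13.3]
grip_width: 0.0105
gripper_force: 30.8
```

step_arm --pt "0.0225 0.0005 0.0056 0 0 0" --pt "0.04 0.001 0.007 0 0 0" --pt "0.046 0.001 0.007 0 0 0" --pt "0.046 0.001 0.007 0 0 0"

```text
clock: 44.98
tcp_pos: [0.5399, 0.2149, 0.1088]
orientation: [-2.182, -2.245, 0.005]
contact_force: [-22.0, 1.1, 27.3]
grip_width: 0.0105
gripper_force: 33.5
```

step_arm --pt "0 0 0 0 0 0" --pt "0 0 0 0 0 0" --pt "0 0 0 0 0 0" --pt "0 0 0.06 0 0 0" --pt "0 0 0.12 0 0 0" --jaw 0.55

```text
clock: 45.4
tcp_pos: [0.5427, 0.2145, 0.1782]
orientation: [-2.188, -2.252, 0.004]
contact_force: [-0.0, 0.8, 0.2]
grip_width: 0.0385
gripper_force: 0.0
```

step_arm --pt "0 0 0.04 0 0 0" --pt "0 0 0.08 0 0 0" --pt "0 0 0.08 0 0 0" --pt "0 0 0.08 0 0 0" --pt "0 0 0.08 0 0 0"

```text
clock: 45.82
tcp_pos: [0.5433, 0.2149, 0.2258]
orientation: [-2.188, -2.253, -0.0]
contact_force: [-0.1, 0.5, -0.8]
grip_width: 0.0385
gripper_force: 0.0
```

Run:
```python
from plan2 import *
o=r.get_obs();print(o['tcp_pos'],o['contact_force'],o['joints'].round(2))
c=cam('wrist');h=cv2.cvtColor(snap('wrist','w12.png'),cv2.COLOR_RGB2HSV); m=cv2.inRange(h,(20,150,90),(32,255,255))
for x in (0,-.01):
  a=[proj('',RK+Rz(PSI)@np.array([x,y,.105]),c) for y in (-.05,0.,.05,.1)]; print(np.round(a,1).tolist())
for v in range(20,240,40): u=np.flatnonzero(m[v]); print(v,(u.min(),u.max(),len(u)) if len(u) else None)
go([.5345,-.0795,.21],toolR(PSI,0),'bolt')
```

```text
[0.54333706 0.21494119 0.22578828] [-0.14481745  0.50908712 -0.75092316] [-1.34  0.75  1.34  1.85 -0.79  1.21  0.29]
[[250.9, 235.2], [250.8, 185.8], [250.7, 130.3], [250.5, 67.5]]
[[240.5, 235.2], [239.8, 185.8], [239.0, 130.3], [238.2, 67.5]]
20 (np.int64(49), np.int64(255), 9)
60 (np.int64(55), np.int64(254), 9)
100 (np.int64(243), np.int64(254), 7)
140 (np.int64(243), np.int64(254), 7)
180 (np.int64(249), np.int64(297), 8)
220 (np.int64(244), np.int64(253), 7)
bolt shift [-0.0143, -0.4907, -0.0255] turn [0.0002, -0.0006, 0.5002] dist 0.295 ang 90.0
```

step_arm --pt "-0.0048 -0.1636 0 0 0 0.1667" --pt "-0.0048 -0.1636 0 0 0 0.1667" --pt "-0.0048 -0.1636 0 0 0 0.1667" --pt "-0.0048 -0.1636 0 0 0 0.1667" --pt "-0.0048 -0.1636 0 0 0 0.1667" --squeeze 60

```text
clock: 46.28
tcp_pos: [0.5401, 0.1151, 0.2257]
orientation: [-1.528, -2.742, -0.001]
contact_force: [-0.1, -0.0, 0.0]
grip_width: 0.0384
gripper_force: 0.0
```

step_arm --pt "-0.0048 -0.1636 0 0 0 0.1667" --pt "-0.0048 -0.1636 0 0 0 0.1667" --pt "-0.0048 -0.1636 0 0 0 0.1667" --pt "-0.0048 -0.1636 0 0 0 0.1667" --pt "-0.0048 -0.1636 0 0 0 0.1667"

```text
clock: 46.7
tcp_pos: [0.5375, 0.0179, 0.2258]
orientation: [-0.768, -3.044, -0.001]
contact_force: [0.8, -0.6, -0.5]
grip_width: 0.0384
gripper_force: 0.0
```

step_arm --pt "-0.0048 -0.1636 -0.02 0 0 0.1667" --pt "-0.0048 -0.1636 -0.02 0 0 0.1667" --pt "-0.0048 -0.1636 -0.02 0 0 0.1667" --pt "-0.0048 -0.1636 -0.02 0 0 0.1667" --pt "-0.0048 -0.1636 -0.02 0 0 0.1667"

```text
clock: 47.12
tcp_pos: [0.5348, -0.0797, 0.2135]
orientation: [0.045, -3.139, 0.0]
contact_force: [-0.1, 1.0, 0.3]
grip_width: 0.0386
gripper_force: 0.0
```

step_arm --pt "0 0 0 0 0 0" --pt "0 0 0 0 0 0" --pt "0 0 0 0 0 0"

```text
clock: 47.37
tcp_pos: [0.5352, -0.0782, 0.2137]
orientation: [0.044, -3.14, 0.001]
contact_force: [0.3, 0.5, -0.5]
grip_width: 0.0383
gripper_force: 0.0
```

Run:
```python
from plan2 import *
o=r.get_obs();print(o['tcp_pos'],o['grip_width'],o['joints'].round(2))
go([.5345,-.079,.121],toolR(PSI,0),'bolt')
```

```text
[ 0.53517103 -0.0781719   0.21372729] 0.03834819177958572 [-0.69  0.41  0.92  1.95 -0.4   0.97  2.03]
bolt shift [-0.0011, -0.0014, -0.1545] turn [0.0002, -0.0006, 0.0005] dist 0.093 ang 0.1
```

step_arm --pt "0 -0.001 -0.06 0 0 0" --pt "0 -0.001 -0.12 0 0 0" --pt "0 -0.001 -0.1545 0 0 0" --pt "0 -0.001 -0.1545 0 0 0" --pt "0 -0.001 -0.1545 0 0 0"

```text
clock: 47.78
tcp_pos: [0.5345, -0.0798, 0.121]
orientation: [0.045, -3.138, 0.002]
contact_force: [-0.4, -0.3, 0.1]
grip_width: 0.0379
gripper_force: 0.0
```

step_arm --pt "0 0 0 0 0 0" --pt "0 0 0 0 0 0" --pt "0 0 0 0 0 0" --pt "0 0 0 0 0 0" --pt "0 0 0 0 0 0" --jaw 1

```text
clock: 48.2
tcp_pos: [0.5362, -0.0792, 0.1232]
orientation: [-0.047, 3.139, 0.002]
contact_force: [-0.8, 3.2, 6.3]
grip_width: 0.0102
gripper_force: 58.5
```

step_arm --pt "0 0.015 0 0 0 0" --pt "0 0.03 0 0 0 0" --pt "-0.001 0.045 0 0 0 0" --pt "-0.001 0.06 0 0 0 0" --pt "-0.001 0.07 0 0 0 0"

```text
clock: 48.62
tcp_pos: [0.5353, -0.0401, 0.1232]
orientation: [-0.043, 3.139, -0.005]
contact_force: [-1.5, -5.8, 4.9]
grip_width: 0.0101
gripper_force: 59.7
```

step_arm --pt "0 0.014 0 0 0 0" --pt "0 0.028 0 0 0 0" --pt "0 0.042 0 0 0 0" --pt "0 0.046 0 0 0 0" --pt "0 0.046 0 0 0 0"

```text
clock: 49.03
tcp_pos: [0.5348, -0.0187, 0.1233]
orientation: [-0.036, 3.138, -0.017]
contact_force: [-1.2, -22.0, 1.3]
grip_width: 0.0103
gripper_force: 59.9
```

step_arm --pt "0 0 0 0 0 0" --pt "0 0 0 0 0 0"

```text
clock: 49.2
tcp_pos: [0.5348, -0.0188, 0.1232]
orientation: [-0.036, 3.138, -0.015]
contact_force: [-0.9, -20.5, 1.4]
grip_width: 0.0103
gripper_force: 59.9
```

step_arm --pt "0 -0.007 0 0 0 0" --pt "0 -0.007 0 0 0 0"

```text
clock: 49.37
tcp_pos: [0.5348, -0.019, 0.1232]
orientation: [-0.039, 3.14, -0.006]
contact_force: [-2.8, -9.3, 4.1]
grip_width: 0.0103
gripper_force: 60.3
```

step_arm --pt "0 0 0 0 0 0" --pt "0 0 0 0 0 0" --pt "0 0 0 0 0 0" --pt "0 0 0.06 0 0 0" --pt "0 0 0.12 0 0 0" --jaw 0.5

```text
clock: 49.78
tcp_pos: [0.533, -0.0143, 0.1931]
orientation: [0.047, -3.136, 0.002]
contact_force: [0.8, 1.1, 0.3]
grip_width: 0.0428
gripper_force: 0.0
```

step_arm --pt "-0.05 0.05 0.06 0 0 0" --pt "-0.1 0.1 0.12 0 0 0" --pt "-0.1 0.15 0.16 0 0 0" --pt "-0.1 0.15 0.16 0 0 0" --pt "-0.1 0.15 0.16 0 0 0"

```text
clock: 50.2
tcp_pos: [0.475, 0.0802, 0.2922]
orientation: [-0.057, 3.138, 0.007]
contact_force: [0.5, -0.2, -0.0]
grip_width: 0.0426
gripper_force: 0.0
```

step_arm --pt "0 0 0 0 0 0" --pt "0 0 0 0 0 0" --pt "0 0 0 0 0 0" --pt "0 0 0 0 0 0" --pt "0 0 0 0 0 0"

```text
clock: 50.62
tcp_pos: [0.4743, 0.0739, 0.2889]
orientation: [0.042, -3.139, 0.003]
contact_force: [-0.4, -0.8, -0.7]
grip_width: 0.0429
gripper_force: 0.0
```

Run:
```python
from plan2 import *
o=r.get_obs();print(o['tcp_pos'],o['contact_force']); im=snap('wrist','w13.png'); cv2.imwrite('pics/w13b.png',cv2.resize(im[:,:,::-1],(800,600),interpolation=2))
for n,p in (('handle home',[.5345,-.019,.14]),('ball on',[.638,-.056,.103]),('ball off',[.608,-.056,.103])): print(n,proj('wrist',p)*1.5625)
for i in(1,2,3): print(i,proj('wrist',bay(i)+C@np.array([-.022,0,.127]))*1.5625)
print('rail',[ (proj('wrist',RK+Rz(PSI)@np.array([0,y,.105]))*1.5625).round() for y in (-.15,.05)])
```

```text
[0.47425252 0.07390575 0.28886577] [-0.41344859 -0.80876435 -0.73944455]
handle home [256.75699119 359.87477669]
ball on [233.65700171 451.458962  ]
ball off [230.62605902 420.3396327 ]
1 [723.2251051  480.95314297]
2 [586.11350228 481.02326753]
3 [449.17240882 481.09330488]
rail [array([381., 356.]), array([642., 356.])]
```

View pics/w13b.png

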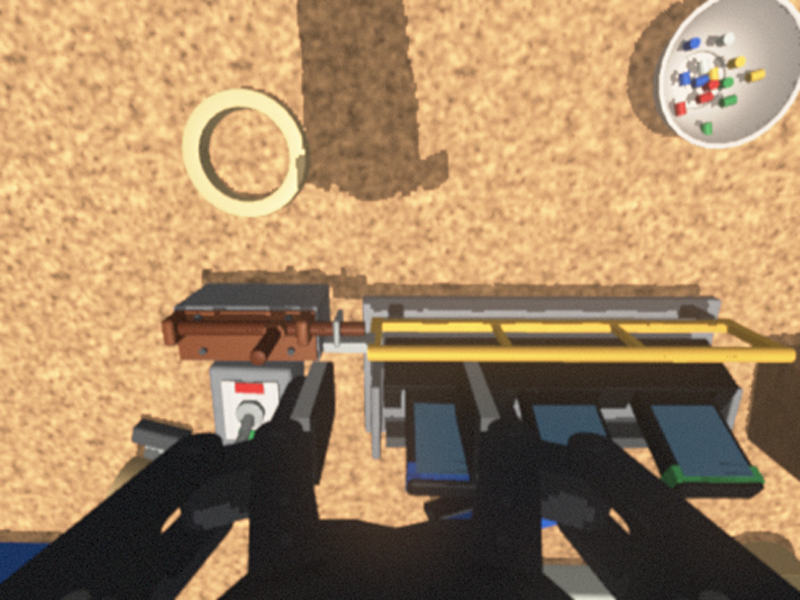

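The last view shows the rail upright at v≈354, the handle top at about (262,350) where home is predicted, the toggle leaning to green, and the terminals standing. I'm handing in.

```bash
python3 -c "
from bench import r
print(r.hand_in())"
```

```text
the job is handed in; nothing more can be done
None
```

The job is handed in at about 51 s on the robot's clock: the bolt was worked free and shot home, all three terminals stand in their pockets screen out, the guard is up and the toggle is on; hand-in returned no verdict, so this rests on the final wrist-camera view and the bolt stopping at the same home position as before.

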